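Load a casting mould into the bench screw press

TASK

Put the closed plywood-faced mould on the press bed and slide it in between the guide rails, under the raised platen, until you feel it drop flat into the recess there. Then wind the handwheel clockwise until the platen just meets the mould, add a quarter of a turn and no more, and let go. Leave the other things on the bench where they are.

Things in the scene. Friction and masses are not known exactly. Their poses are not given: they have to be found in the camera images.
- mould: The closed mould, one rigid block 96 (x) x 62 (y) x 38 mm, 0.3 to 0.5 kg: two milky clear halves with a pale-blue ship inside, between two 4 mm plywood boards. Origin: centre of its underside, z up. It lies flat on the blue cutting mat (mat top at z = 3 mm), left or right of the press, at any heading; both ends are alike. Grasp it across its 62 mm width.
- half: Bystander: an open half of another mould, milky clear, 100 x 66 x 20 mm, no boards, lying on the mat on the side of the press opposite to the mould. Origin centre of underside.
- jar: Bystander: amber jar with white cap, diameter 52, 80 mm high, standing on the mat close beyond the mould or the half. Origin centre of underside.
- ship: Bystander: pale-blue cast ship, 110 long (x) x 26 wide, 38 mm to the funnel, on the mat. Origin under its middle.
- knife: Bystander: capped hobby knife, 150 mm long (its x), about 9 mm thick, lying on the mat crosswise just in front of the press. Origin below its middle.
- press: Green bench screw press, fixed. Origin: on the vertical screw axis, at the base's underside (on the mat); z up; loading side is its -x (towards the robot). Base 150 wide, x = -195 to +75, top at z = 20. Two 20 mm columns at x = 0, y = -62 and +62; crosshead 50 (x) x 160 (y), z = 116 to 150, nut and bolt heads to 166.
- bed_front (a point): Point of the press at x = -180, y = 0, z = 30 in its frame (axes as the press): about the front edge of the 96 mm wide steel bed plate where the mould is set down. The plate's smooth top is at z = 30 to 32 (packing varies) and the whole plate, with its rails and recess, may sit up to 12 mm further in or out.
- rails (a point): Point of the press at x = -94, y = 0, z = 30 (axes as the press), about where the two 8 mm high aluminium guide rails begin (12 mm either way): flared ends 24 mm long, mouth 86 mm wide between the rails, narrowing to 66 mm (2 mm free each side of the mould) from about x = -70 inwards.
- bed_axis (a point): Point on the screw axis at z = 30 (axes as the press). Here, hidden under the platen, is the closed recess 100 x 66 mm, 5 mm deep, centred at y = 0 and anywhere from x = -12 to +12. A mould pushed in tips nose first, then drops flat (origin at z = 25 to 27) and stops at the far wall. To push its rear face home, lean the tool about 35 degrees back, clear of crosshead and wheel.
- wheel (a joint): Turn of the handwheel (rad), up to 11.5, growing clockwise seen from above, which winds screw, wheel and platen down 12 mm a turn (1.91 mm per rad). Starts between 0 and 2.6. At 0 the platen's face is at z = 79 in the press frame; with the mould home, contact comes between about 7.2 and 8.6. Stays where it is left; friction 0.16 N m.
- grip_top (a point): Centre of the top of the wheel's black revolving grip: an upright free-spinning cylinder, diameter 20, 46 mm tall (top 6 mm tapered), 48 mm from the screw axis, standing on the 120 mm wheel. At wheel 0 it is at azimuth 120 degrees about the screw axis (from press +x towards +y), z = 245 in the press frame; at wheel q, at 120 degrees - q and 1.91 mm x q lower.
- platen_face (a point): Centre of the platen's underside, on the screw axis. The steel platen is 92 (x) x 62 (y) x 14 mm with ears guided on the columns.
- platen (a joint): Compression of the rubber spring block between screw and platen (m): 0 while the platen hangs free; once it bears on the mould it grows 1.91 mm per rad of further winding (3 mm for a quarter turn), range 0 to 8 mm. Stiffness 12 N/mm, preloaded by 12 N; winding then gets up to about 0.1 N m stiffer.

How it is judged:
On the way, in this order (a step that is already met when the one before it is completed fails the run):
1. the mould has dropped flat into the recess, the platen still clear of it (z of mould in the frame of press between 0.022 and 0.0285 m and horizontal distance between mould and press below 0.02 m and angle between mould's own z axis and vertical below 0.03 rad and value of joint platen below 0.0005 m), for 0.2 s.
2. the platen has been wound down onto the mould (value of joint platen above 0.0005 m), for 0.1 s.
At the end, for the whole second after the job is handed in: The mould lies flat in the recess (level within 0.03 rad, underside 22 to 28.5 mm above the press's underside, centre within 20 mm of the screw axis), the platen bears on it with a quarter turn past contact, give or take an eighth (spring block compressed 1.5 to 4.5 mm), and the wheel is at rest (z of mould in the frame of press between 0.022 and 0.0285 m and horizontal distance between mould and press below 0.02 m and angle between mould's own z axis and vertical below 0.03 rad and value of joint platen between 0.0015 and 0.0045 m and velocity of joint wheel between -0.05 and 0.05 rad/s); the robot touches nothing.
It fails at once if the press is over-tightened: half a turn or more past contact (spring block compressed over 6 mm) (value of joint platen above 0.006 m).
It fails at once if a bystander (half mould, jar, ship or knife) is moved by more than 20 mm or the jar tipped over (distance of any of half, jar, ship, knife from where it was at the start of the episode above 0.02 m or angle between jar's own z axis and vertical above 0.4 rad).
It also fails if it takes over 72 s, if anything falls off the work surface, if the arm or the gripper's body presses on something with over 40 N, if the wrist force passes 120 N, or if a joint passes its speed limit or range.

ROBOT

A 7-joint arm with a two-finger parallel gripper is mounted at the origin on the work surface. World frame = base frame: x ahead of the robot, y to its left, z up, the work surface at z = 0. Lengths are in m, angles in rad, forces in N, time in s.
With the tool pointing down it reaches from about 0.4 to 0.875 m from the base axis. Payload 19.3 kg.
Tool frame: the origin (TCP) lies at the centre of the arm's flange, where the gripper is bolted on; the fingertips stand 173 mm ahead of it and the grasp point (between the pads) lies 155 mm ahead of it (bot.grip_point_offset is the distance from the TCP to the grasp point, in m); z points along the fingers, x is the direction in which the jaws open and shut, and the axes are right-handed (so a half turn about z gives the same grasp; the last joint's range is limited). The gripper opens to 85 mm and grips with 20 to 120 N. Pads are 22 mm wide; open, the fingers measure 114 mm over their backs; the gripper's body (76 mm by 85 mm) begins 54 mm behind the grasp point. The pads swing forward as they close: fully open they stand 13 mm farther back than shut.
Start: joints at [1.049, 0.521, -0.036, 1.599, 0.021, 1.021, -0.113], TCP at [0.273, -0.562, 0.405] pointing down, gripper open.
Joint ranges: [-2.91, 2.91], [-0.3, 2.13], [-1.5, 1.42], [0.17, 2.43], [-1.26, 4.41], [0.16, 1.93], [-2.52, 2.52]. Speed limits (rad/s): [1.89, 1.89, 2.39, 2.39, 3.01, 3.01, 3.01].

INTERFACE

Orientations are given as [roll, pitch, yaw] about the fixed x, y, z axes, in that order (R = Rz(yaw) Ry(pitch) Rx(roll)).
In Python, from workcell import bot gives the robot as it stands.
- The arm moves only by the tool step_arm, never from a script. Its argument "plan" is a list that holds one entry, the list of rows, each a list of 4 numbers: the shift along the world's x, y, z in cm, then the turn about the world's z in rad. A call has 1 to 12 rows; each row is the pose to reach, as a shift and turn from the pose measured when the call began; what a row does not reach only later rows make up. A row lasts 1/12 s, in which the tool goes at most 41.7 mm and 7.16 degrees, less where a joint would pass 70% of its speed; a pose out of reach is approached as far as the arm can. A call with a gripper value outside its range is refused whole. "jaw" is the closure, from 0 (fully open) to 1 (shut), set as the call begins (left out, the last holds). The fingers move at their own pace and stop on an object; "force" is the grip in N (left out, the last holds). Time passes only in rows, so rows that repeat a pose let the fingers close. It gives the time, the measured TCP pose, the force and the opening at its end, in the units of the state.
- bot.observe(): the state, without advancing time (a new reading comes with each control period).
- bot.grab_frame(name): name is "scene" or "top" or "wrist"; returns a dict with "pixels" (384x512x3 uint8, blue, green, red), "mtx" (3x3 intrinsics, pixels), "k1" (the pictures are not rectified: a ray, as slopes to the right and down, at radius r is drawn at 1 + k1 r^2 times it, then the intrinsics apply), "R" (3x3) and "t" (3): a world point X has camera coordinates R X + t. Camera axes: x right, y down, z forward; pixel columns grow to the right and rows downward; lengths in m; the calibration is good to about 2 mm. A picture is of the moment at which its call begins. There is no depth.
- bot.job_done(): hands the job in, once; it reports no verdict.
The state is a dict: "clock": time; "qpos": joint angles; "qd": joint speeds; "joint_efforts": joint torques, N m; "position": TCP position; "tool_rot": TCP orientation; "force": force on the tool from outside, world axes, zero at the start; "moment": the same for the moment, N m; "grip_width": finger opening in m.
Only numpy, scipy, OpenCV 4.12 (cv2) and the standard library are available. Lean on these libraries where they do the work, as an engineer would, in place of code of your own. Each camera call takes 0.05 s, during which the arm holds its last target.

## Working session

There is one attempt and no reset: what is moved stays moved. The work goes in short steps, Python scripts to look and compute and a tool call to move; the robot and the scene stay as the last step left them, time stands still between calls to the robot, and variables do not carry over. Pictures are saved under pics/ and viewed, and the job is handed in when it is done.

Besides the shell and the picture viewer there is one more tool, called in YAML: its name, and indented under it one key for each argument. step_arm: Moves the arm, as the interface text tells. Its arguments: {"type":"object","properties":{"plan":{"type":"array"},"jaw":{"type":"number"},"force":{"type":"number"}},"required":["plan"]}

```bash
mkdir -p pics
cat > h.py <<'E'
import numpy as np,cv2
from workcell import bot
def grab(n,save=None):
    f=bot.grab_frame(n); 
    if save: cv2.imwrite('pics/'+save+'.png',f['pixels'])
    return f
def ray(f,uv):
    K=np.array(f['mtx']);k=f['k1'];R=np.array(f['R']);t=np.array(f['t'])
    p=cv2.undistortPoints(np.array(uv,float).reshape(-1,1,2),K,np.array([k,0,0,0,0.]))[:,0]
    d=np.c_[p,np.ones(len(p))]@R
    return -R.T@t,d
def onz(f,uv,z):
    c,d=ray(f,uv); return c+d*((z-c[2])/d[:,2])[:,None]
def proj(f,X):
    return cv2.projectPoints(np.array(X,float).reshape(-1,1,3),cv2.Rodrigues(np.array(f['R'],float))[0],np.array(f['t'],float),np.array(f['mtx'],float),np.array([f['k1'],0,0,0,0.]))[0][:,0]
E
python3 - <<'E'
from h import *
for n in ['scene','top','wrist']:
    f=grab(n,n+'0'); print(n,f['mtx'].tolist() if hasattr(f['mtx'],'tolist') else f['mtx'],f['k1'],-np.array(f['R']).T@np.array(f['t']))
o=bot.observe();print(o); print(bot.grip_point_offset)
E
```

```text
scene [[386.9627200189429, 0.0, 256.626425835466], [0.0, 386.9627200189429, 192.8625958183662], [0.0, 0.0, 1.0]] -0.05023062481493474 [1.04169913 0.46573556 0.60542124]
top [[409.6125036991535, 0.0, 254.6786382927401], [0.0, 409.6125036991535, 186.80407987155527], [0.0, 0.0, 1.0]] -0.03680806704941302 [ 0.34759486 -0.00203952  1.00462025]
wrist [[305.5006464752692, 0.0, 250.5852489395367], [0.0, 305.5006464752692, 196.4576214167036], [0.0, 0.0, 1.0]] 0.002961348587639577 [ 0.33093046 -0.53228898  0.37365213]
{'clock': 0.15, 'qpos': array([ 1.04880383,  0.5218869 , -0.03630971,  1.59985531,  0.02122554,
        1.02106176, -0.11278344]), 'qd': array([-0.00110868, -0.00103468,  0.00061882, -0.00233001,  0.00064695,
        0.00056503, -0.00021346]), 'joint_efforts': array([ 3.95772862e-03, -9.27383208e+01,  1.98158652e+00, -3.70045853e+01,
        1.80786650e-02,  6.50674483e-03,  6.57505598e-05]), 'position': array([ 0.27279502, -0.56222365,  0.40425976]), 'tool_rot': array([ 3.14150896e+00,  8.21675076e-04, -1.11900202e+00]), 'force': array([ 0.691219  ,  0.42056818, -0.03940575]), 'moment': array([-0.01817978,  0.02021864,  0.03087352]), 'grip_width': 0.08543713163483657}
0.1547
```

View pics/scene0.png

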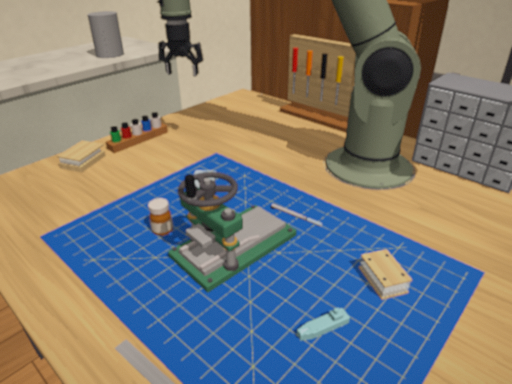

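View pics/top0.png

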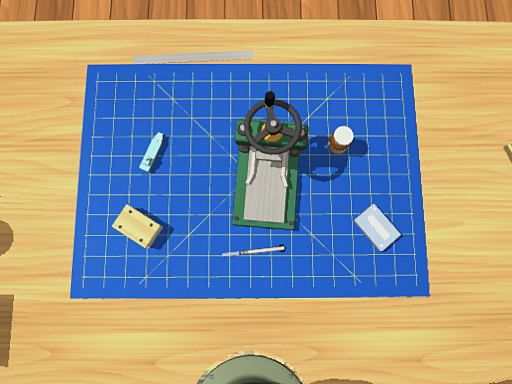

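View pics/wrist0.png

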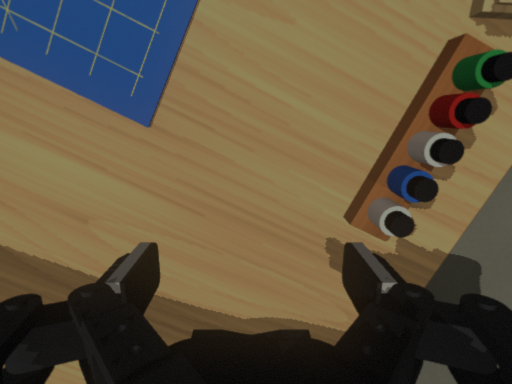

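Run:
```python
import cv2
im=cv2.imread('pics/top0.png')
cv2.imwrite('pics/press0.png',cv2.resize(im[85:260,215:325],None,fx=3.4,fy=3.4,interpolation=cv2.INTER_CUBIC))
from h import *
# mould top: tan mask on mat
hsv=cv2.cvtColor(im,cv2.COLOR_BGR2HSV)
roi=np.zeros(im.shape[:2],np.uint8); roi[195:260,95:180]=1
m=((hsv[...,0]<35)&(hsv[...,2]>110)&(roi>0)).astype(np.uint8)*255
c=max(cv2.findContours(m,0,2)[0],key=cv2.contourArea)
print(cv2.contourArea(c),cv2.minAreaRect(c))
v=im[195:260,95:180].copy(); cv2.drawContours(v,[c-[95,195]],-1,(0,0,255),1)
cv2.imwrite('pics/m0.png',cv2.resize(v,None,fx=6,fy=6,interpolation=cv2.INTER_NEAREST))
```

```text
1104.5 ((137.0500030517578, 226.15000915527344), (43.31194305419922, 27.45888328552246), 32.905242919921875)
```

View pics/press0.png

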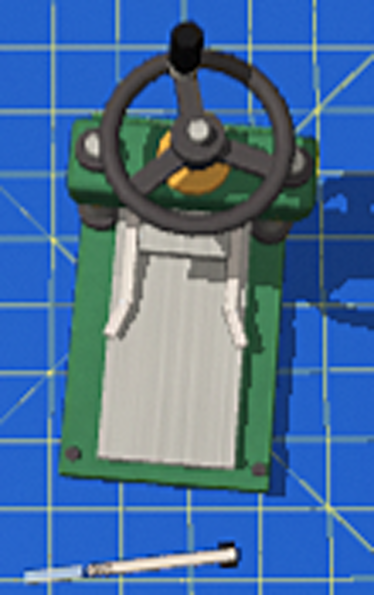

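View pics/m0.png

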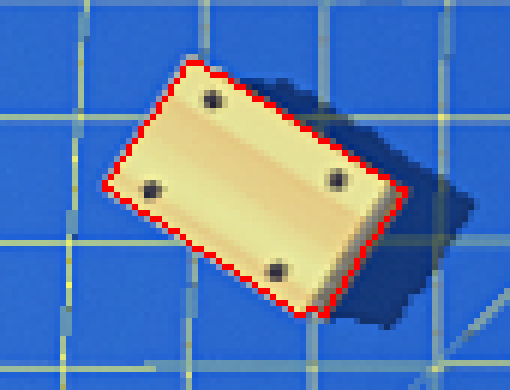

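Run:
```python
from h import *
f=grab('top')
P=[(126.7,205),(112.5,225.8),(145,247.5),(159.2,225.5)]
X=onz(f,P,.041);print(X); print(X.mean(0),[np.linalg.norm(X[i]-X[i-1]) for i in range(4)])
B=[(212/6+95,100/6+195),(151/6+95,190/6+195),(276/6+95,271/6+195),(337/6+95,180/6+195)]
X=onz(f,B,.041);print(X.mean(0),[np.linalg.norm(X[i]-X[i-1]) for i in range(4)]); d=X[2]-X[1]+X[3]-X[0];print('heading',np.arctan2(d[1],d[0]))
def c(p): return np.array(p)/3.4+[215,85]
X=onz(f,c([(60,473),(269,490)]),.023);print('basefront',X)
d=X[0]-X[1];print(np.linalg.norm(d),'yaw',np.arctan2(-d[0],d[1]))
mid=X.mean(0);y=np.arctan2(-d[0],d[1]);print('press origin',mid+.195*np.array([np.cos(y),np.sin(y),0]))
X=onz(f,c([(98,458),(236,468)]),.034);print('bed',X,np.linalg.norm(X[0]-X[1]))
E=onz(f,c([(73,122),(318,141)]),.003+.150);print('crosshead back corners',E)
d=E[0]-E[1];print(np.linalg.norm(d),np.arctan2(-d[0],d[1]))
y=np.arctan2(-d[0],d[1]);print(E.mean(0)-.025*np.array([np.cos(y),np.sin(y),0]))
```

```text
[[0.48271459 0.29154869 0.041     ]
 [0.43340244 0.32267061 0.041     ]
 [0.38263554 0.24383135 0.041     ]
 [0.43383799 0.21246041 0.041     ]]
[0.43314764 0.26762777 0.041     ] [np.float64(0.09297245889819256), np.float64(0.05831176876939467), np.float64(0.09377050959602015), np.float64(0.06004853867585918)]
[0.43320278 0.26796772 0.041     ] [np.float64(0.05977760258359539), np.float64(0.041879993641999735), np.float64(0.059636127966375706), np.float64(0.041937875663996864)]
heading -2.1302118780739705
basefront [[ 0.43814692  0.04053988  0.023     ]
 [ 0.42548182 -0.10667608  0.023     ]]
0.14775974235965872 yaw -0.08581944412985142
press origin [ 0.62609672 -0.04978236  0.023     ]
bed [[ 0.44750411  0.01357474  0.034     ]
 [ 0.44006983 -0.08276328  0.034     ]] 0.09662443550150748
crosshead back corners [[ 0.65119392  0.02758574  0.153     ]
 [ 0.6381994  -0.12943548  0.153     ]]
0.15755798964399897 -0.08256835325280437
[ 0.61978183 -0.04886301  0.153     ]
```

step_arm:
  plan:
    - [[2,3.5,1,0.05],[4,7,2,0.1],[6,10.5,3,0.15],[8,14,4,0.2],[10,17.5,4,0.25],[12,21,4,0.3],[14,24.5,4,0.35],[16,28,4,0.4],[18,31.5,4,0.45],[19,35,4,0.5],[19.5,38.5,4,0.559],[19.5,42,4,0.559]]
  jaw: 0

```text
clock: 1.2
position: [0.4684, -0.1403, 0.4442]
tool_rot: [-3.141, 0.001, -0.555]
force: [0.5, 0.4, 0.6]
grip_width: 0.0855
```

step_arm:
  plan:
    - [[0,3.6,0,0],[0,7.2,0,0],[0,10.8,0,0],[-0.5,14.4,0,0],[-1,18,0,0],[-1.5,21.6,0,0],[-2,25.2,-1,0],[-2.5,28.8,-2,0],[-3,32.4,-3,0],[-3.5,36,-4,0],[-3.5,39.5,-4.5,0],[-3.5,40.8,-5,0]]

```text
clock: 2.2
position: [0.4322, 0.2721, 0.3938]
tool_rot: [-3.14, 0.002, -0.551]
force: [-0.7, -0.7, 0.4]
grip_width: 0.0856
```

Run:
```python
from h import *
f=grab('wrist','w1'); print(bot.observe()['position'],bot.observe()['tool_rot'])
```

```text
[0.43215487 0.2724841  0.39298715] [-3.14059105e+00  2.80656047e-03 -5.50252424e-01]
```

View pics/w1.png

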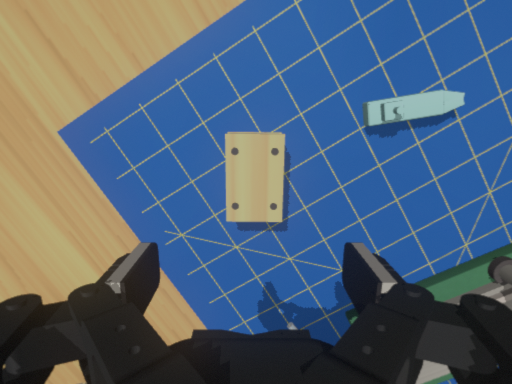

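Run:
```python
from h import *
f=grab('wrist'); o=bot.observe()
X=onz(f,[(235,151.5),(275,151.5),(273.5,206.3),(235.5,206.3)],.041)
print(X,X.mean(0)); a=X[0]-X[3]+X[1]-X[2]; print(np.arctan2(a[1],a[0]),np.linalg.norm(a)/2)
b=X[1]-X[0]+X[2]-X[3];print(np.arctan2(b[1],b[0]),np.linalg.norm(b)/2)
print(o['position'],o['tool_rot'])
```

```text
[[0.43130112 0.30705706 0.041     ]
 [0.46704555 0.2851527  0.041     ]
 [0.43535081 0.23425195 0.041     ]
 [0.39973501 0.25604891 0.041     ]] [0.43335813 0.27062765 0.041     ]
1.0152526882967723 0.059973659864838366
-0.5494905043627004 0.0418392413799958
[0.43258425 0.27022967 0.39332877] [ 3.14158612e+00  2.24126631e-03 -5.51429271e-01]
```

step_arm:
  plan:
    - [[0,0,-3.5,0],[0,0,-7,0],[0,0,-10.5,0],[0,0,-14,0],[0,0,-17.5,0],[0,0,-19.5,0],[0,0,-20.8,0],[0,0,-20.8,0]]

```text
clock: 2.97
position: [0.4321, 0.2691, 0.1831]
tool_rot: [3.138, 0.004, -0.552]
force: [-1.2, -0.8, 0.4]
grip_width: 0.0853
```

step_arm:
  plan:
    - [[0,0,0,0],[0,0,0,0],[0,0,0,0],[0,0,0,0],[0,0,0,0],[0,0,0,0],[0,0,0,0],[0,0,0,0]]
  jaw: 1
  force: 50

```text
clock: 3.63
position: [0.4325, 0.2689, 0.1841]
tool_rot: [3.139, 0.002, -0.552]
force: [0.2, -3.1, 8.6]
grip_width: 0.0614
```

Run:
```python
from h import *
f=grab('wrist','w2'); print(bot.observe()['position'],bot.observe()['tool_rot'])
```

```text
[0.43249696 0.26896201 0.18414   ] [ 3.13886975e+00  2.48311177e-03 -5.52366189e-01]
```

View pics/w2.png

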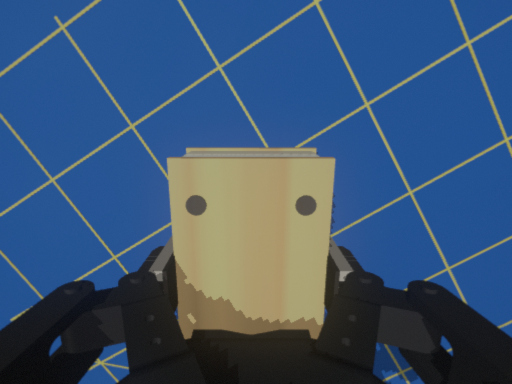

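Run:
```python
from h import *
f=grab('wrist'); o=bot.observe()
b=onz(f,[(196,205),(305.5,205)],.041); print(b,np.linalg.norm(b[1]-b[0]))
h=o['tool_rot'][2]+np.pi/2; u=np.array([np.cos(h),np.sin(h),0])
c=b.mean(0)-.03*u; d=c-o['position']; print('centre',c,'along',d@u,'across',d@np.array([np.cos(h-np.pi/2),np.sin(h-np.pi/2),0]))
y=-.083;O=np.array([.623,-.05]);R=np.array([[np.cos(y),-np.sin(y)],[np.sin(y),np.cos(y)]])
for l in (-.18,-.135,-.08): print(l,O+R@[l,0])
```

```text
[[0.42998526 0.30832584 0.041     ]
 [0.46582588 0.28628644 0.041     ]] 0.042074753879818384
centre [0.43216651 0.27176633 0.041     ] along 0.002194651408225285 across -0.0017698324387806716
-0.18 [ 0.44361965 -0.03507715]
-0.135 [ 0.48846474 -0.03880786]
-0.08 [ 0.5432754  -0.04336762]
```

step_arm:
  plan:
    - [[0,0,3,0],[0,0,6,0],[0,-1.5,9,-0.1],[0.5,-4.5,11.6,-0.2],[1,-7.5,11.6,-0.3],[1.5,-10.5,11.6,-0.4],[2,-13.5,11.6,-0.5],[2,-16.5,11.6,-0.6],[2,-19.5,11.6,-0.7],[2.5,-22.5,11.6,-0.8],[3,-25.5,11.6,-0.9],[3,-28,11.6,-1.0]]

```text
clock: 4.73
position: [0.4628, -0.0132, 0.3008]
tool_rot: [3.14, 0.002, -1.558]
force: [-0.4, -0.1, -3.2]
grip_width: 0.0611
```

step_arm:
  plan:
    - [[0.5,-0.8,0,-0.05],[1,-1.6,0,-0.1],[1.5,-2.4,0,-0.1],[2,-2.8,0,-0.1],[2,-2.8,0,-0.1]]

```text
clock: 5.15
position: [0.4838, -0.0413, 0.3009]
tool_rot: [3.141, 0.003, -1.656]
force: [-0.9, 0.5, -4.4]
grip_width: 0.0612
```

Run:
```python
from h import *
f=grab('wrist','w3'); print(bot.observe())
grab('top','t3')
```

```text
{'clock': 5.2, 'qpos': array([ 0.09746229,  0.46051056, -0.17385016,  2.04817481,  0.12371943,
        0.64324143, -1.81413518]), 'qd': array([-0.01058589, -0.00625416, -0.0028176 ,  0.02173527, -0.00045741,
       -0.00181544, -0.01062775]), 'joint_efforts': array([ 1.25924002e+00, -7.66706872e+01,  1.60121634e-01, -2.76163441e+01,
        9.32135247e-02,  5.06570446e-02,  2.80483933e-01]), 'position': array([ 0.48328358, -0.04073639,  0.30077112]), 'tool_rot': array([ 3.14055304e+00,  2.74184637e-03, -1.65632574e+00]), 'force': array([ 0.05199323,  0.33092568, -2.5990423 ]), 'moment': array([ 0.06529792,  0.00153111, -0.02347123]), 'grip_width': 0.06136256487973325}
```

View pics/w3.png

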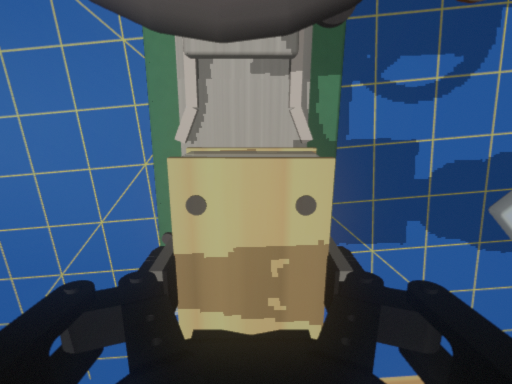

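View pics/t3.png

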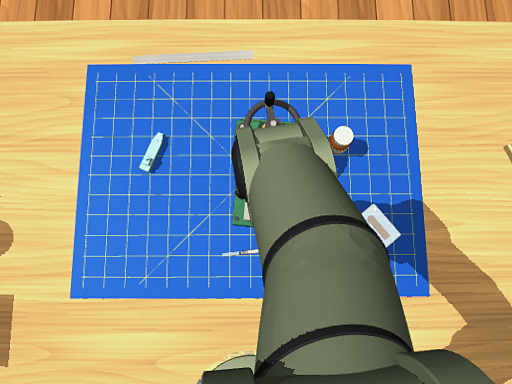

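Run:
```python
import cv2
im=cv2.imread('pics/w3.png')[20:170,140:350]
cv2.imwrite('pics/w3c.png',cv2.resize(im,None,fx=3.8,fy=3.8,interpolation=cv2.INTER_CUBIC))
```

```text
(no output)
```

View pics/w3c.png

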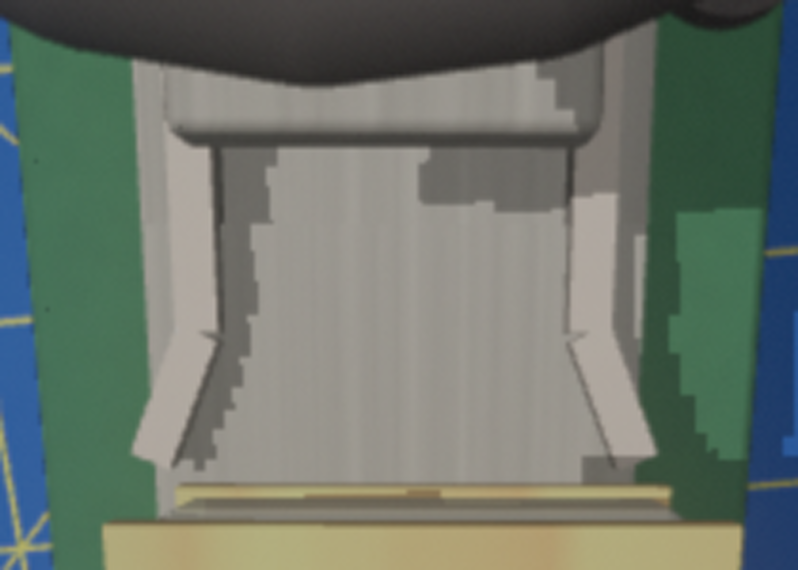

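Run:
```python
from h import *
f=grab('wrist'); o=bot.observe()
c=lambda p: np.array(p)/3.8+[140,20]
X=onz(f,c([(211,150),(217,328),(573,150),(570,328),(168,465),(617,462),(612,130)]),.042)
print(X); print([np.linalg.norm(X[a]-X[b]) for a,b in((0,2),(1,3),(4,5))])
m=[(X[0]+X[2])/2,(X[1]+X[3])/2,(X[4]+X[5])/2]; print(m)
for a,b in((0,1),(2,3)): d=X[a]-X[b];print('yaw',np.arctan2(d[1],d[0]))
for a,b in((0,2),(1,3),(4,5)): d=X[a]-X[b];print('perp yaw',np.arctan2(-d[0],d[1]))
n=onz(f,[(196,205),(305.5,205)],.041+.3008-.1841); print('bolts',n,n.mean(0),o['position'],o['tool_rot'])
d=n[0]-n[1];print(np.arctan2(-d[0],d[1]))
y=o['tool_rot'][2]+np.pi/2;u=np.array([np.cos(y),np.sin(y),0]);print('centre',n.mean(0)-.03*u)
```

```text
[[ 0.58663974 -0.00930856  0.042     ]
 [ 0.55580791 -0.00632742  0.042     ]
 [ 0.58100664 -0.0747419   0.042     ]
 [ 0.55013175 -0.07260928  0.042     ]
 [ 0.53127963  0.00651251  0.042     ]
 [ 0.5244464  -0.08040285  0.042     ]
 [ 0.58372986 -0.08192196  0.042     ]]
[np.float64(0.0656753746718312), np.float64(0.06652445637887343), np.float64(0.08718355147724637)]
[array([ 0.58382319, -0.04202523,  0.042     ]), array([ 0.55296983, -0.03946835,  0.042     ]), array([ 0.52786301, -0.03694517,  0.042     ])]
yaw -0.09639058038976206
yaw -0.06896367439050557
perp yaw -0.08587734939561999
perp yaw -0.08542838236727464
perp yaw -0.0784579205133913
bolts [[ 0.5154817  -0.02068254  0.1577    ]
 [ 0.51193955 -0.06257784  0.1577    ]] [ 0.51371062 -0.04163019  0.1577    ] [ 0.48275346 -0.040443    0.30072355] [ 3.14002101e+00  2.70446952e-03 -1.65640583e+00]
-0.08434714885396939
centre [ 0.48382049 -0.03906504  0.1577    ]
```

step_arm:
  plan:
    - [[0,0.35,-2.5,0],[0,0.35,-5,0],[0,0.35,-7,0],[0,0.35,-8,0],[0,0.35,-8.1,0],[0,0.35,-8.1,0]]

```text
clock: 5.8
position: [0.4828, -0.0366, 0.2198]
tool_rot: [3.139, 0.003, -1.656]
force: [-0.1, 0.3, -2.8]
grip_width: 0.0609
```

Run:
```python
from h import *
f=grab('wrist','w4'); print(bot.observe()['position'],bot.observe()['force'])
im=f['pixels'][20:220,140:350]
cv2.imwrite('pics/w4c.png',cv2.resize(im,None,fx=3,fy=3,interpolation=cv2.INTER_CUBIC))
grab('scene','s4')
```

```text
[ 0.48298108 -0.03672412  0.22040706] [ 0.43153235  0.6556138  -2.07363864]
```

View pics/w4c.png

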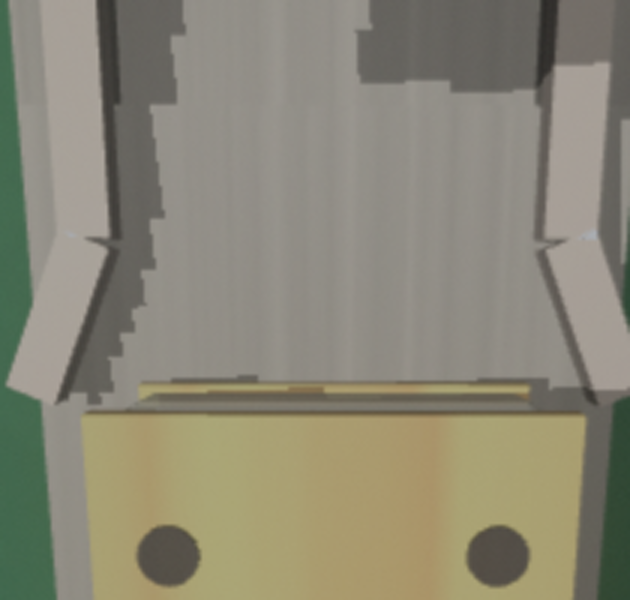

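View pics/s4.png

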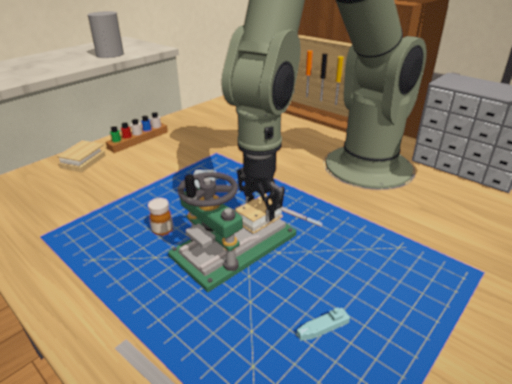

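step_arm:
  plan:
    - [[0,0.05,-0.1,0.01],[0,0.05,-0.2,0.01],[0,0.05,-0.3,0.01],[0,0.05,-0.4,0.01],[0,0.05,-0.4,0.01]]

```text
clock: 6.32
position: [0.4831, -0.0364, 0.2167]
tool_rot: [3.141, 0.003, -1.646]
force: [-1.5, -0.7, -3.1]
grip_width: 0.0612
```

step_arm:
  plan:
    - [[0,0,-0.05,0],[0,0,-0.1,0],[0,0,-0.15,0],[0,0,-0.15,0]]

```text
clock: 6.65
position: [0.4831, -0.0363, 0.216]
tool_rot: [-3.142, 0.003, -1.646]
force: [-5.8, 0.8, 22.0]
grip_width: 0.0614
```

step_arm:
  plan:
    - [[0,0,0.04,0],[0.5,-0.04,0.04,0],[1,-0.08,0.04,0],[1.5,-0.12,0.04,0],[2,-0.16,0.04,0],[2.5,-0.2,0.04,0],[3,-0.24,0.04,0],[3,-0.24,0.04,0]]

```text
clock: 7.32
position: [0.5141, -0.0388, 0.2163]
tool_rot: [-3.141, 0.003, -1.646]
force: [0.1, -0.2, -2.7]
grip_width: 0.0614
```

Run:
```python
from h import *
f=grab('wrist','w5'); print(bot.observe()['position'],bot.observe()['force'])
grab('scene','s5')
s=cv2.imread('pics/s5.png')[120:290,150:310]; cv2.imwrite('pics/s5c.png',cv2.resize(s,None,fx=3.5,fy=3.5,interpolation=cv2.INTER_CUBIC))
```

```text
[ 0.51345869 -0.03880511  0.21622696] [-0.15049482 -1.14883041 -2.59382579]
```

View pics/w5.png

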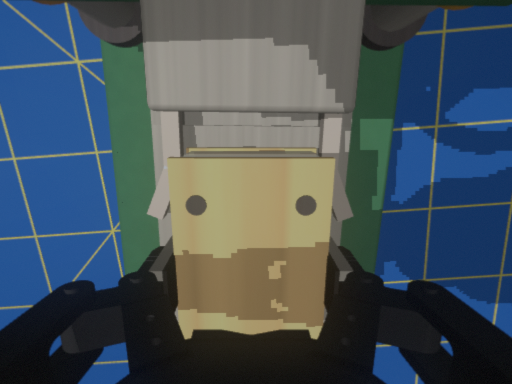

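View pics/s5c.png

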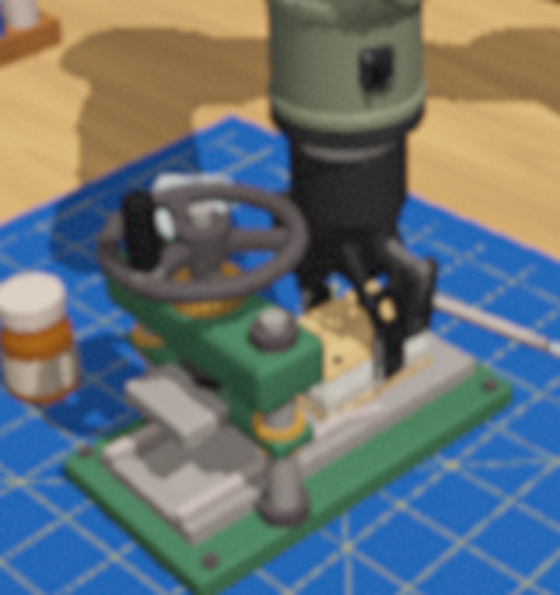

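step_arm:
  plan:
    - [[0,0,0,0],[0,0,0,0],[0,0,0,0],[0,0,0.1,0],[-1,0.08,0.1,0],[-2,0.16,0.1,0],[-3,0.24,0.1,0],[-3.3,0.27,0.1,0],[-3.3,0.27,0.1,0]]
  jaw: 0

```text
clock: 8.17
position: [0.4798, -0.036, 0.2174]
tool_rot: [3.141, 0.003, -1.646]
force: [0.6, -0.3, 0.4]
grip_width: 0.0855
```

step_arm:
  plan:
    - [[0,0,0,0],[0,0,0,0],[0,0,0,0],[0,0,0,0],[0,0,0,0],[0,0,0,0]]
  jaw: 1
  force: 30

```text
clock: 8.67
position: [0.4803, -0.036, 0.2176]
tool_rot: [-3.141, 0.003, -1.646]
force: [-1.1, -0.3, 5.1]
grip_width: 0.0615
```

Run:
```python
from h import *
f=grab('wrist','w6'); print(bot.observe()['position'],bot.observe()['force'])
```

```text
[ 0.48028151 -0.03602434  0.21759392] [-0.78829767  0.55110125  4.48916936]
```

View pics/w6.png

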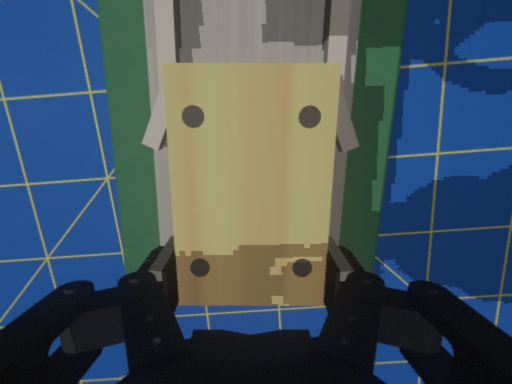

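step_arm:
  plan:
    - [[0.5,-0.04,0,0],[1,-0.08,0,0],[1.5,-0.12,0,0],[2,-0.16,0,0],[2.5,-0.2,0,0],[3,-0.24,0,0],[3.4,-0.28,0,0],[3.4,-0.28,0,0]]

```text
clock: 9.38
position: [0.5153, -0.0389, 0.2176]
tool_rot: [-3.14, 0.003, -1.647]
force: [1.7, -0.1, 2.6]
grip_width: 0.0615
```

step_arm:
  plan:
    - [[0,0,0,0],[0,0,0,0],[0,0,0,0],[0,0,0.1,0],[-1.5,0.12,0.2,0],[-3,0.24,0.3,0],[-5,0.4,1,0],[-7,0.56,3,0],[-8.5,0.7,5,0.1],[-8.5,0.7,6,0.2],[-8.5,0.7,6,0.3],[-8.5,0.7,6,0.4]]
  jaw: 0

```text
clock: 10.38
position: [0.4303, -0.032, 0.2786]
tool_rot: [-3.139, 0.002, -1.242]
force: [0.1, 0.2, -0.9]
grip_width: 0.0855
```

step_arm:
  plan:
    - [[0,0,0,0.12],[0,0,0,0.24],[0,0,0,0.36],[0,0,0,0.48],[0,0,0,0.6],[0,0,0,0.72],[0,0,0,0.84],[0,0,0,0.96],[0,0,0,1.08],[0,0,0,1.16],[0,0,0,1.16]]

```text
clock: 11.3
position: [0.4302, -0.0321, 0.2786]
tool_rot: [-3.139, 0.002, -0.078]
force: [0.4, 0.1, 0.1]
grip_width: 0.0853
```

Run:
```python
from h import *
f=grab('wrist','w7'); print(bot.observe()['position'],bot.observe()['tool_rot'],bot.observe()['qpos'])
grab('top','t7');
grab('scene','s7')
s=cv2.imread('pics/s7.png')[120:290,150:310]; cv2.imwrite('pics/s7c.png',cv2.resize(s,None,fx=3.5,fy=3.5,interpolation=cv2.INTER_CUBIC))
```

```text
[ 0.43023203 -0.03215669  0.27861306] [-3.13849393e+00  1.82236256e-03 -8.34579136e-02] [ 0.41003282  0.48692861 -0.59596138  2.17604381  0.47213081  0.60682293
 -0.61089387]
```

View pics/w7.png

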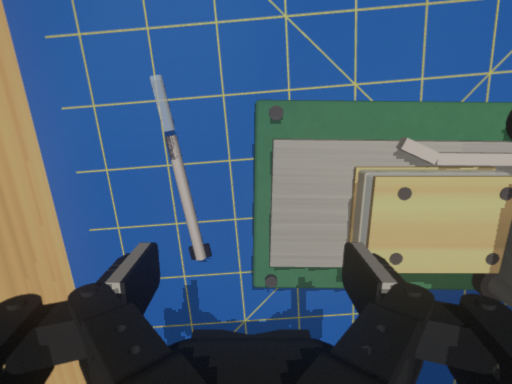

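View pics/s7c.png

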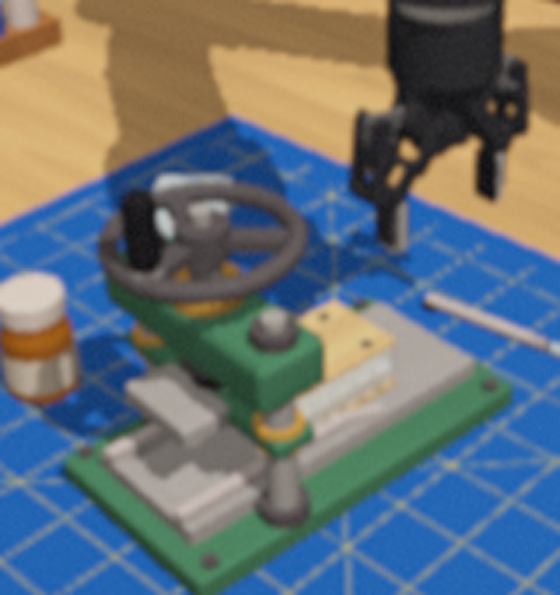

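View pics/t7.png

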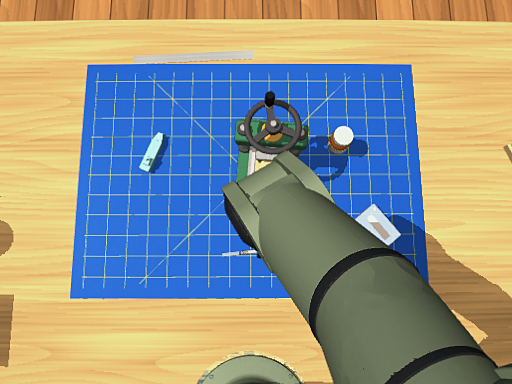

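Run:
```python
from h import *
f=grab('wrist'); o=bot.observe()
X=onz(f,[(404.5,193.5),(396,259),(506,193.5),(492,259)],.0735); print(X); 
X2=onz(f,[(376,177),(369,271)],.0735);print('rear top edge',X2,X2.mean(0))
p=o['position'];u=np.array([np.cos(-.083),np.sin(-.083),0]);print('rear along from tcp',(X2.mean(0)-p)@u,(X2.mean(0)-p)@np.array([-u[1],u[0],0]))
print('bolt mid',X.mean(0),(X.mean(0)-p)@u)
# finger geometry: pads tips in image at ?
```

```text
[[ 0.52120053 -0.01736487  0.0735    ]
 [ 0.51776104 -0.05946906  0.0735    ]
 [ 0.58054425 -0.02238984  0.0735    ]
 [ 0.57727909 -0.06443252  0.0735    ]]
rear top edge [[ 0.5042893  -0.00599686  0.0735    ]
 [ 0.50108952 -0.06640072  0.0735    ]] [ 0.50268941 -0.03619879  0.0735    ]
rear along from tcp 0.07251460234522093 0.0017938797174055238
bolt mid [ 0.54919623 -0.04091407  0.0735    ] 0.11925223786489883
```

step_arm:
  plan:
    - [[0,0.05,-2,0],[0,0.1,-4,0],[0,0.1,-5.5,0],[0,0.1,-6,0],[0,0.1,-6,0],[1,0.02,-6,0],[1.5,-0.02,-6,0],[2,-0.06,-6,0],[2.5,-0.11,-6,0],[2.5,-0.11,-6,0]]

```text
clock: 12.33
position: [0.4563, -0.0333, 0.2191]
tool_rot: [-3.139, 0.0, -0.085]
force: [-0.6, 0.2, -0.8]
grip_width: 0.0851
```

Run:
```python
from h import *
f=grab('wrist','w8'); print(bot.observe()['position'],bot.observe()['force'])
grab('scene','s8')
s=cv2.imread('pics/s8.png')[120:290,150:310]; cv2.imwrite('pics/s8c.png',cv2.resize(s,None,fx=3.5,fy=3.5,interpolation=cv2.INTER_CUBIC))
```

```text
[ 0.45580968 -0.03324153  0.21891076] [-0.71866143  0.17991855 -0.41099644]
```

View pics/w8.png

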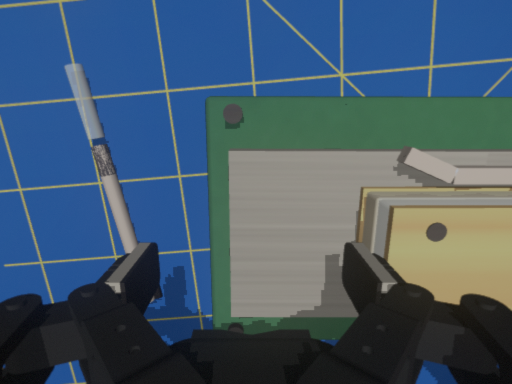

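View pics/s8c.png

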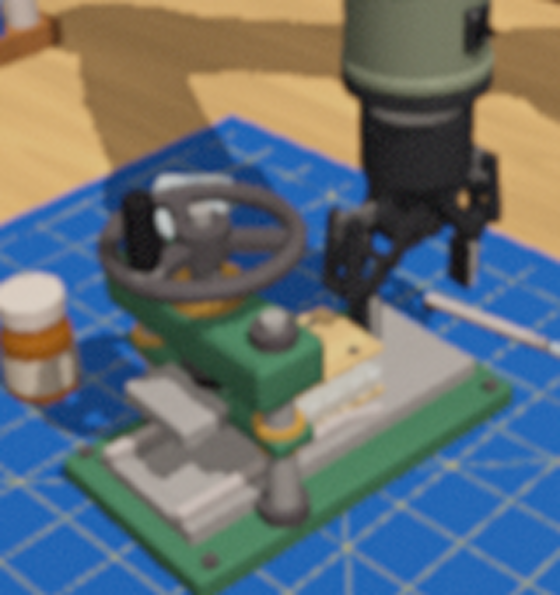

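Run:
```python
from h import *
f=grab('wrist'); o=bot.observe();p=o['position']
X=onz(f,[(392,207),(386,280),(436.5,232)],.0735); print(X-p)
s=grab('scene')
for q in [(330,245),(327,215),(335,285),(360,330),(365,225),(362,90),(347,80),(305,240),(490,70)]:
    c,d=ray(s,[np.array(q)/3.5+[150,120]]); 
    for yy in (-.02,-.034,-.045):
        print(q,yy,np.round(c+d[0]*((yy-c[1])/d[0][1]) - [p[0],0,0],3))
```

```text
[[ 0.05704087  0.02738326 -0.14524931]
 [ 0.0556001  -0.00456461 -0.14524931]
 [ 0.07513557  0.01535039 -0.14524931]]
(330, 245) -0.02 [ 0.094 -0.02   0.162]
(330, 245) -0.034 [ 0.08  -0.034  0.149]
(330, 245) -0.045 [ 0.069 -0.045  0.139]
(327, 215) -0.02 [ 0.096 -0.02   0.184]
(327, 215) -0.034 [ 0.082 -0.034  0.172]
(327, 215) -0.045 [ 0.071 -0.045  0.162]
(335, 285) -0.02 [ 0.091 -0.02   0.131]
(335, 285) -0.034 [ 0.077 -0.034  0.117]
(335, 285) -0.045 [ 0.065 -0.045  0.106]
(360, 330) -0.02 [ 0.069 -0.02   0.084]
(360, 330) -0.034 [ 0.054 -0.034  0.069]
(360, 330) -0.045 [ 0.042 -0.045  0.057]
(365, 225) -0.02 [ 0.063 -0.02   0.162]
(365, 225) -0.034 [ 0.048 -0.034  0.149]
(365, 225) -0.045 [ 0.036 -0.045  0.139]
(362, 90) -0.02 [ 0.064 -0.02   0.255]
(362, 90) -0.034 [ 0.049 -0.034  0.245]
(362, 90) -0.045 [ 0.037 -0.045  0.237]
(347, 80) -0.02 [ 0.077 -0.02   0.266]
(347, 80) -0.034 [ 0.062 -0.034  0.256]
(347, 80) -0.045 [ 0.05  -0.045  0.248]
(305, 240) -0.02 [ 0.115 -0.02   0.176]
(305, 240) -0.034 [ 0.102 -0.034  0.163]
(305, 240) -0.045 [ 0.091 -0.045  0.153]
(490, 70) -0.02 [-0.059 -0.02   0.224]
(490, 70) -0.034 [-0.077 -0.034  0.213]
(490, 70) -0.045 [-0.092 -0.045  0.204]
```

step_arm:
  plan:
    - [[0.6,-0.05,0,0],[1.2,-0.1,0,0],[1.8,-0.15,0,0],[2.4,-0.2,0,0],[3,-0.25,0,0],[3.6,-0.3,0,0],[4.2,-0.35,0,0],[4.8,-0.4,0,0],[5,-0.42,0,0],[5,-0.42,0,0]]

```text
clock: 13.37
position: [0.5057, -0.0373, 0.2187]
tool_rot: [-3.139, 0.001, -0.085]
force: [0.3, 0.2, -0.0]
grip_width: 0.0852
```

Run:
```python
from h import *
f=grab('wrist','w9'); print(bot.observe()['position'],bot.observe()['force'])
grab('scene','s9')
s=cv2.imread('pics/s9.png')[120:290,150:310]; cv2.imwrite('pics/s9c.png',cv2.resize(s,None,fx=3.5,fy=3.5,interpolation=cv2.INTER_CUBIC))
```

```text
[ 0.50532141 -0.03731675  0.2187142 ] [-0.99699712  0.14262138  0.64584782]
```

View pics/w9.png

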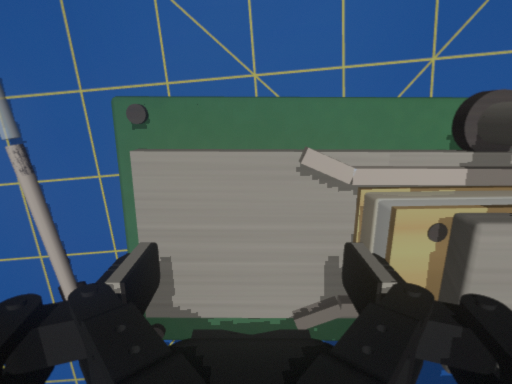

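View pics/s9c.png

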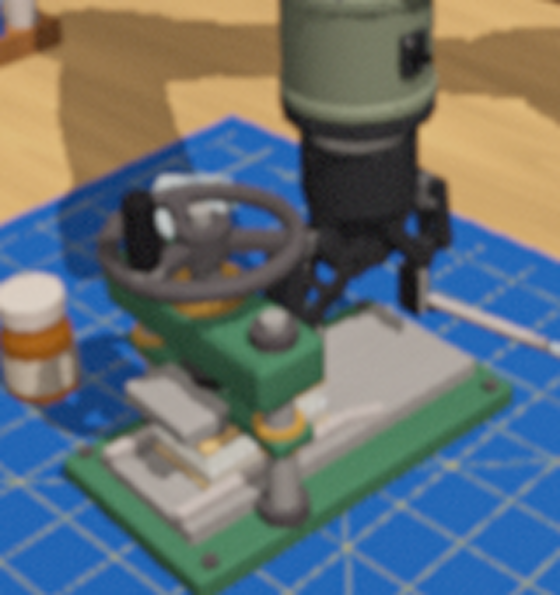

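step_arm:
  plan:
    - [[0.2,-0.02,0,0],[0.4,-0.03,0,0],[0.6,-0.05,0,0],[0.8,-0.07,0,0],[0.8,-0.07,0,0]]

```text
clock: 13.88
position: [0.5135, -0.038, 0.2187]
tool_rot: [-3.139, 0.001, -0.085]
force: [-1.1, 0.5, -0.1]
grip_width: 0.0851
```

Run:
```python
from h import *
f=grab('wrist','w10'); print(bot.observe()['position'],bot.observe()['force'])
grab('scene','s10')
s=cv2.imread('pics/s10.png')[170:290,180:270]; cv2.imwrite('pics/s10c.png',cv2.resize(s,None,fx=5,fy=5,interpolation=cv2.INTER_CUBIC))
```

```text
[ 0.51335382 -0.0379969   0.21875013] [0.87872967 0.26802303 0.5117537 ]
```

View pics/w10.png

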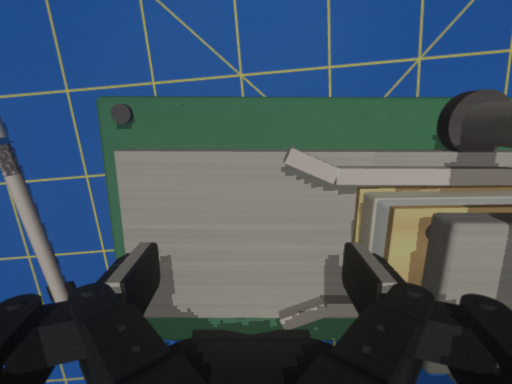

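View pics/s10c.png

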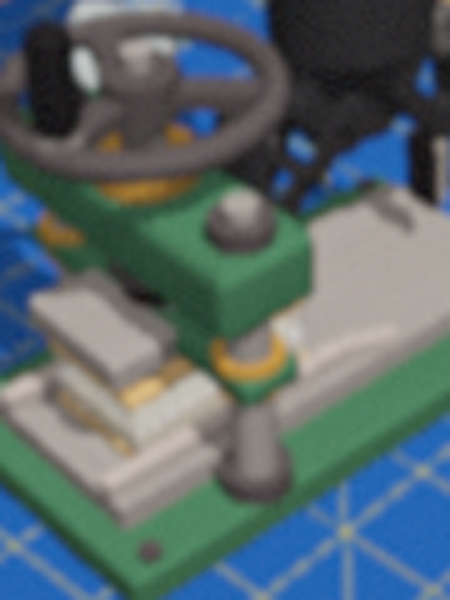

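step_arm:
  plan:
    - [[0.15,-0.01,0,0],[0.3,-0.02,0,0],[0.4,-0.03,0,0],[0.4,-0.03,0,0]]

```text
clock: 14.32
position: [0.5174, -0.0383, 0.2187]
tool_rot: [-3.139, 0.001, -0.085]
force: [-0.2, -0.2, -0.5]
grip_width: 0.0856
```

Run:
```python
from h import *
f=grab('wrist','w11'); print(bot.observe()['position'],bot.observe()['force'])
im=f['pixels'][80:384,270:512]; cv2.imwrite('pics/w11c.png',cv2.resize(im,None,fx=2,fy=1.9*1.05,interpolation=cv2.INTER_CUBIC))
grab('scene','s11')
s=cv2.imread('pics/s11.png')[130:290,180:310]; cv2.imwrite('pics/s11c.png',cv2.resize(s,None,fx=3.7,fy=3.7,interpolation=cv2.INTER_CUBIC))
```

```text
[ 0.51739445 -0.03831438  0.21876827] [-0.78049768  0.59911588 -1.01295968]
```

View pics/w11c.png

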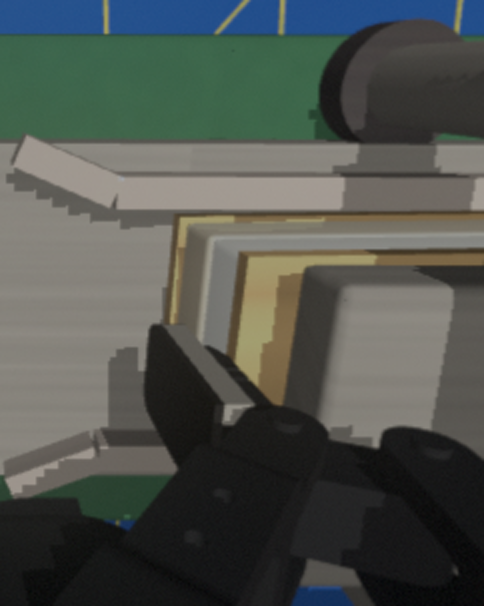

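View pics/s11c.png

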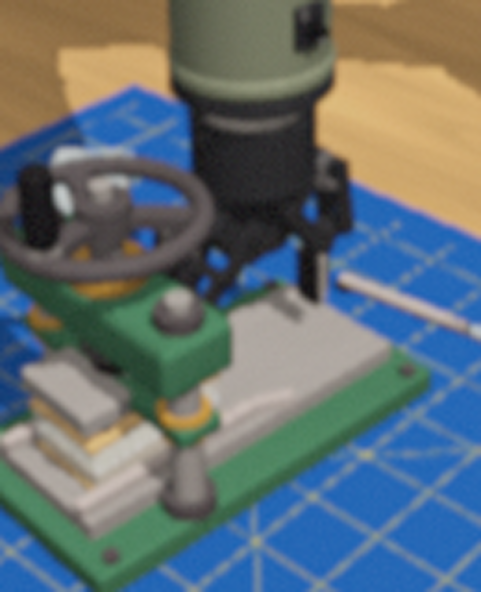

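Run:
```python
from h import *
f=grab('wrist'); o=bot.observe();p=o['position'];u=np.array([np.cos(-.083),np.sin(-.083),0])
g=lambda x,y:(x/2+270,80+y/1.995)
for n,q,z in [('tip',(12,160),.042),('knee',(118,207),.042),('rearbot',(175,216),.036),('rearbot2',(166,322),.036),('column foot c',(395,82),.04),('col foot L',(320,95),.03),('platenfront',(305,268),.092)]:
    X=onz(f,[g(*q)],z)[0]; print(n,X,'along',(X-p)@u)
```

```text
tip [0.53220937 0.00669873 0.042     ] along 0.011114674141231656
knee [ 0.5573688  -0.00705555  0.042     ] along 0.03732779586400548
rearbot [ 0.5733138  -0.01210804  0.036     ] along 0.05363677497728286
rearbot2 [ 0.57105473 -0.04132278  0.036     ] along 0.05380752201613142
column foot c [0.62331998 0.01721871 0.04      ] along 0.10103947609168959
col foot L [0.6116373  0.01483522 0.03      ] along 0.0895946247794687
platenfront [ 0.57590787 -0.00791799  0.092     ] along 0.05587453703346146
```

step_arm:
  plan:
    - [[0.1,-0.01,0,0],[0.2,-0.02,0,0],[0.2,-0.02,0,0]]

```text
clock: 14.72
position: [0.5194, -0.0385, 0.2187]
tool_rot: [-3.139, 0.001, -0.085]
force: [-0.3, 0.0, -1.0]
grip_width: 0.0852
```

step_arm:
  plan:
    - [[0.1,-0.01,0,0],[0.2,-0.02,0,0],[0.2,-0.02,0,0]]

```text
clock: 14.97
position: [0.5217, -0.0387, 0.2188]
tool_rot: [-3.139, 0.001, -0.085]
force: [0.1, 0.3, -0.4]
grip_width: 0.0854
```

```bash
cat > shot.py <<'E'
import sys
from h import *
n=sys.argv[1]
f=grab('wrist','w'+n); print(bot.observe()['position'],bot.observe()['force'])
im=f['pixels'][80:384,270:512]; cv2.imwrite('pics/w%sc.png'%n,cv2.resize(im,None,fx=2,fy=2,interpolation=cv2.INTER_CUBIC)[:600])
grab('scene','s'+n)
s=cv2.imread('pics/s%s.png'%n)[150:290,170:270]; cv2.imwrite('pics/s%sc.png'%n,cv2.resize(s,None,fx=4.2,fy=4.2,interpolation=cv2.INTER_CUBIC))
E
python3 shot.py 12
```

```text
[ 0.52162685 -0.03871566  0.21878839] [ 0.02451158  0.77648414 -0.36475585]
```

View pics/w12c.png

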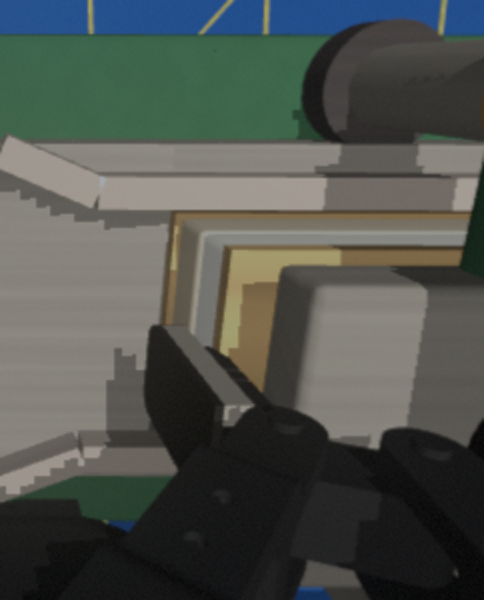

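View pics/s12c.png

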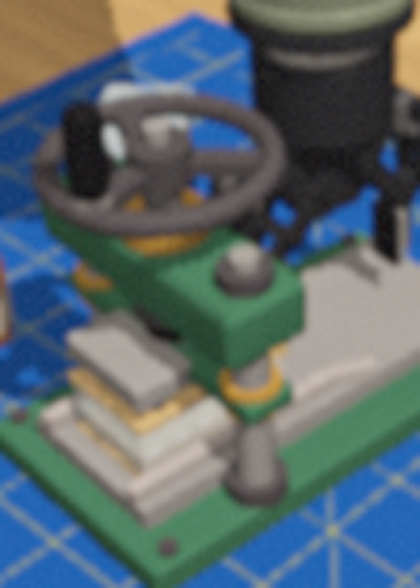

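step_arm:
  plan:
    - [[0.1,-0.01,0,0],[0.2,-0.02,0,0],[0.2,-0.02,0,0]]

```text
clock: 15.32
position: [0.5236, -0.0389, 0.2187]
tool_rot: [-3.139, 0.001, -0.085]
force: [-1.3, -0.2, -0.2]
grip_width: 0.0857
```

```bash
python3 shot.py 13
```

```text
[ 0.52355064 -0.03889479  0.21875289] [-1.01444574  0.08732897  0.25485302]
```

View pics/w13c.png

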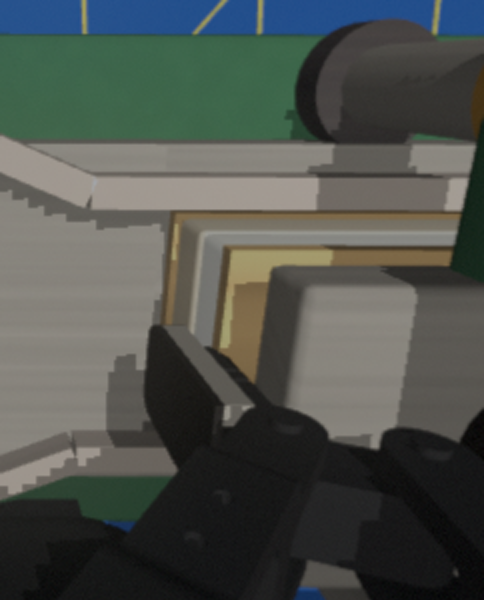

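View pics/s13c.png

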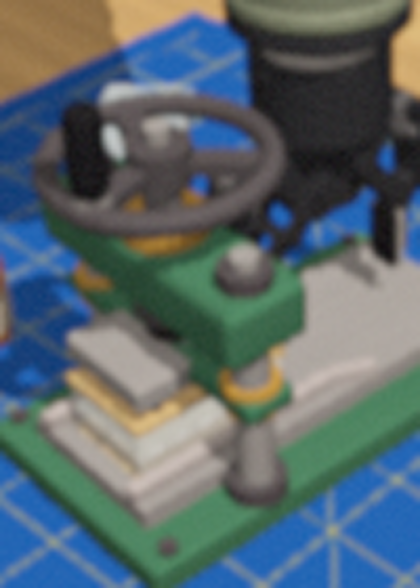

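step_arm:
  plan:
    - [[0.1,-0.01,0,0],[0.2,-0.02,0,0],[0.2,-0.02,0,0]]

```text
clock: 15.67
position: [0.5245, -0.0389, 0.2186]
tool_rot: [-3.139, 0.004, -0.084]
force: [-12.9, 1.7, 9.2]
grip_width: 0.0856
```

```bash
python3 shot.py 14
```

```text
[ 0.52447519 -0.03886725  0.21859262] [-13.60922023   2.11079989   8.1660415 ]
```

View pics/w14c.png

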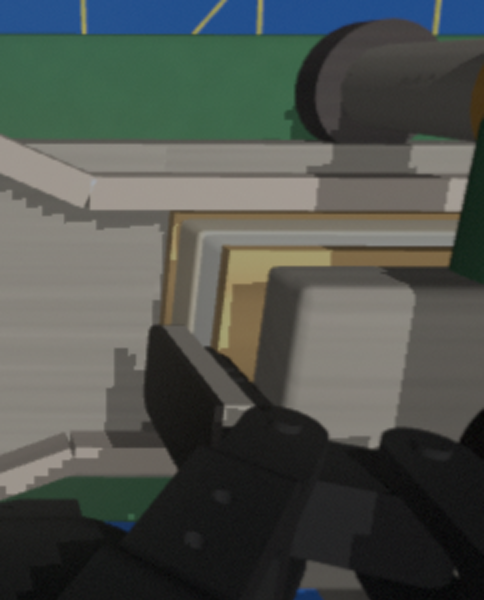

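View pics/s14c.png

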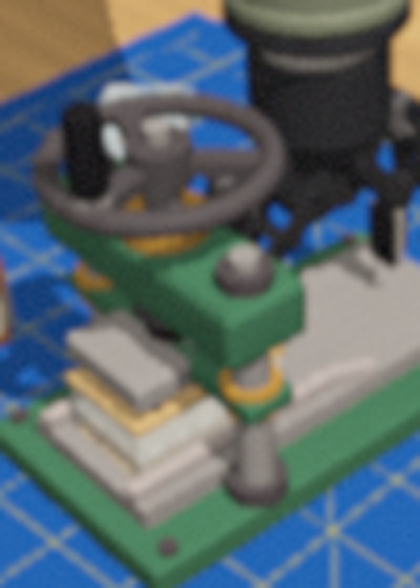

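step_arm:
  plan:
    - [[-1,0.08,0,0],[-3,0.25,0,0],[-5,0.4,0,0],[-7,0.6,0,0],[-7,0.6,2,0],[-7,0.6,4,0],[-7,0.6,4,0]]

```text
clock: 16.35
position: [0.4552, -0.0328, 0.2613]
tool_rot: [-3.139, -0.0, -0.084]
force: [1.0, -0.8, 1.0]
grip_width: 0.0855
```

```bash
python3 shot.py 15
```

```text
[ 0.45510031 -0.03301119  0.26003484] [0.60419441 0.53727726 0.04109329]
```

View pics/w15c.png

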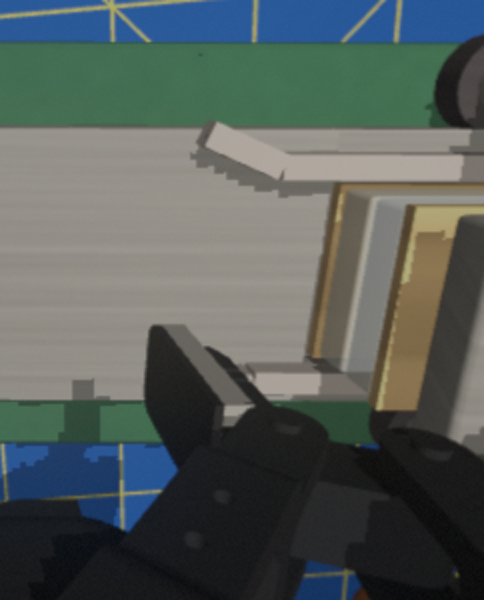

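View pics/s15c.png

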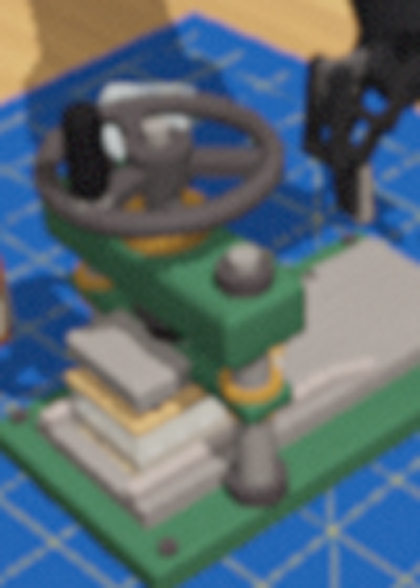

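Run:
```python
import cv2,numpy as np
o=[]
for n in ('10','15'):
    s=cv2.imread('pics/s%s.png'%n)[225:285,175:235]; o.append(cv2.resize(s,(400,400),interpolation=cv2.INTER_CUBIC))
cv2.imwrite('pics/cmp.png',np.hstack(o))
```

```text
(no output)
```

View pics/cmp.png

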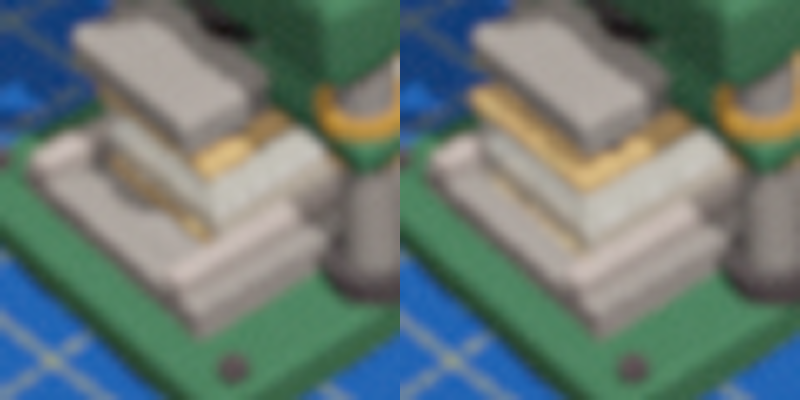

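Run:
```python
from h import *
f=grab('wrist'); o=bot.observe();p=o['position']; print(p)
c,_=ray(f,[(250,190)])
def tri(a,pa,b,pb):
    ca=c+np.array(pa)-p; cb=c+np.array(pb)-p
    da=ray(f,[a])[1][0];db=ray(f,[b])[1][0]
    s=np.linalg.lstsq(np.c_[da,-db],cb-ca,rcond=None)[0]
    A=ca+da*s[0];B=cb+db*s[1]; return (A+B)/2,np.linalg.norm(A-B)
p14=[.52448,-.03887,.2186];p15=[.4551,-.0330,.2601]
for n,a,b in [('top',(384,204),(476,183)),('bot',(357.5,186.5),(439,172.2)),('knee',(316,183),(412.5,168.5)),('knee outer',(316.5,168.5),(413,157))]:
    print(n,tri(a,p14,b,p15))
im=cv2.imread('pics/w15.png')[140:300,400:512];a=cv2.resize(im,None,fx=3.5,fy=3.5,interpolation=cv2.INTER_CUBIC)
im=cv2.imread('pics/w14.png')[140:300,300:412];b=cv2.resize(im,None,fx=3.5,fy=3.5,interpolation=cv2.INTER_CUBIC)
cv2.imwrite('pics/c15.png',np.hstack([b,a]))
```

```text
[ 0.45461564 -0.03307893  0.25853385]
top (array([ 0.58401044, -0.01436602,  0.0602573 ]), np.float64(0.00029995101984645544))
bot (array([ 0.58464895, -0.01491041,  0.02392237]), np.float64(0.00042414274656772666))
knee (array([ 0.5589989 , -0.00762461,  0.03844772]), np.float64(0.00029124908056570595))
knee outer (array([ 0.55981815, -0.00060334,  0.03672009]), np.float64(0.00027365362199220834))
```

View pics/c15.png

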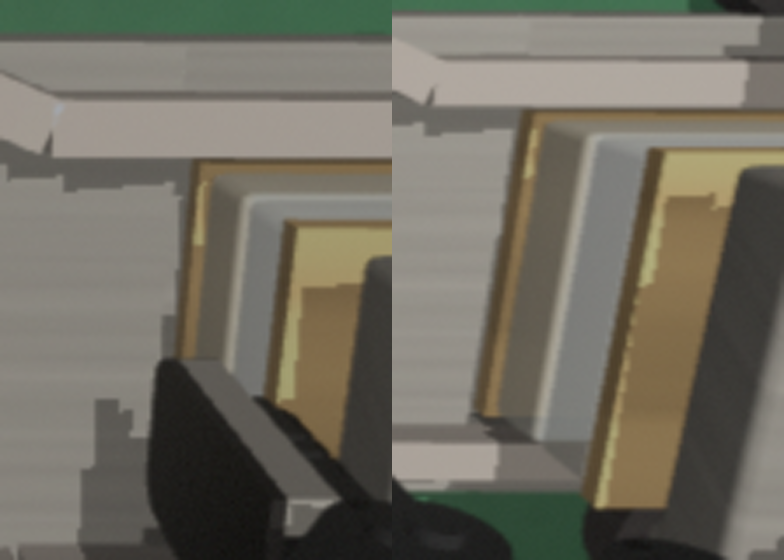

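Run:
```python
from h import *
a=grab('top','t16')['pixels'][80:160,230:320]; b=grab('scene','s16')['pixels'][150:240,160:260]
cv2.imwrite('pics/grip.png',np.hstack([cv2.resize(a,(450,400),interpolation=cv2.INTER_CUBIC),cv2.resize(b,(444,400),interpolation=cv2.INTER_CUBIC)])[:,:800])
```

```text
(no output)
```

View pics/grip.png

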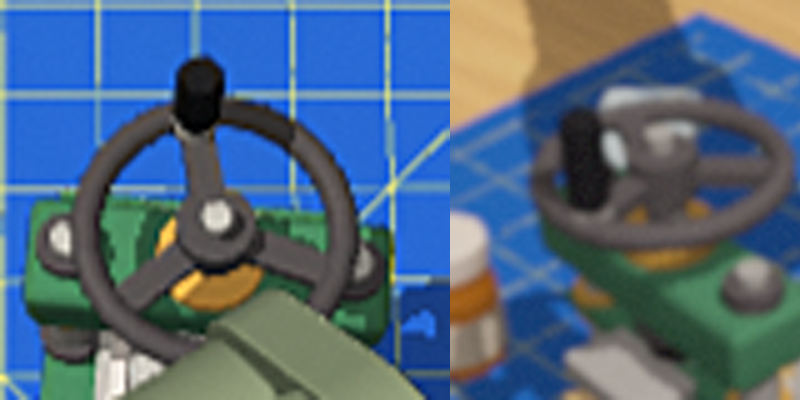

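Run:
```python
from h import *
t=grab('top');s=grab('scene')
def tri(a,b):
    ca,da=ray(t,[a]);cb,db=ray(s,[b]);da=da[0];db=db[0]
    k=np.linalg.lstsq(np.c_[da,-db],cb-ca,rcond=None)[0];A=ca+da*k[0];B=cb+db*k[1];return (A+B)/2,np.linalg.norm(A-B)
print('grip',tri((270,94.8),(189.3,175.9)))
for z in (.24,.243,.246): print(onz(t,[(270,94.8)],z),onz(s,[(189.3,175.9)],z))
print('rim centre',onz(t,[(216.5/5+230,233/5+80)],.195))
print('hub', tri((216.5/5+230,215/5+80),((670-450)/4.44+160,130/4.44+150)))
# press columns: nuts tops z=.169
print('nuts',onz(t,[(66/5+230,240/5+80),(360/5+230,262/5+80)],.165))
```

```text
grip (array([ 0.67246365, -0.04108593,  0.24325045]), np.float64(0.0015323356223244135))
[[ 0.67445087 -0.04180059  0.24      ]] [[ 0.66889649 -0.04475909  0.24      ]]
[[ 0.67316845 -0.04164459  0.243     ]] [[ 0.67195709 -0.04056808  0.243     ]]
[[ 0.67188602 -0.04148858  0.246     ]] [[ 0.67501769 -0.03637707  0.246     ]]
rim centre [[ 0.62365913 -0.05008474  0.195     ]]
hub (array([ 0.62327025, -0.04689034,  0.21198806]), np.float64(0.006179544466603811))
nuts [[ 0.6308707   0.01270392  0.165     ]
 [ 0.6208153  -0.11320912  0.165     ]]
```

step_arm:
  plan:
    - [[0,0,3.5,0.08],[0,0,7,0.16],[0,0,10.5,0.24],[0,0,14,0.32],[2,0,17,0.4],[5,-0.2,18.5,0.48],[8.5,-0.4,18.5,0.56],[12,-0.5,18.5,0.64],[15.5,-0.6,18.5,0.72],[19,-0.7,18.5,0.8],[21.8,-0.8,18.5,0.8],[21.8,-0.8,18.5,0.8]]
  jaw: 0.45

```text
clock: 17.7
position: [0.6759, -0.0411, 0.4406]
tool_rot: [-3.137, 0.004, 0.716]
force: [0.6, 0.4, 0.5]
grip_width: 0.0473
```

Run:
```python
from h import *
f=grab('wrist','w17'); o=bot.observe();print(o['position'],o['tool_rot'],o['grip_width'],o['qpos'])
grab('scene','s17')
```

```text
[ 0.67398351 -0.04051875  0.4408828 ] [-3.13651205  0.00510219  0.71599526] 0.0472846090865699 [ 0.44778132  0.68876299 -0.82287771  1.37851733  0.50287931  1.29679973
  0.31835981]
```

View pics/w17.png

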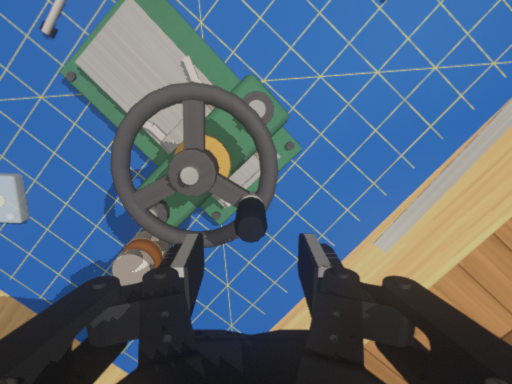

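View pics/s17.png

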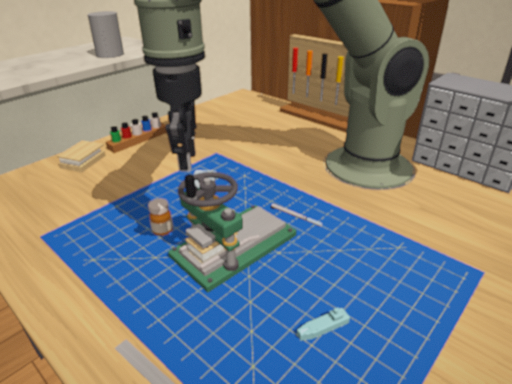

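Run:
```python
from h import *
f=grab('wrist');p=bot.observe()['position'];print(p)
print('grip top',onz(f,[(252,228)],.2445)); print('hub',onz(f,[(189.5,176)],.212)); print('rim',onz(f,[(194,164.5)],.195))
```

```text
[ 0.67219957 -0.04043346  0.44207314]
grip top [[ 0.66986665 -0.03710278  0.2445    ]]
hub [[ 0.62259243 -0.04600642  0.212     ]]
rim [[ 0.619355   -0.04214163  0.195     ]]
```

step_arm:
  plan:
    - [[0,0,-2,0],[0,0,-4,0],[0,0,-5.5,0],[0,0,-6.1,0],[0,0,-6.1,0]]

```text
clock: 18.27
position: [0.6714, -0.0407, 0.3802]
tool_rot: [-3.137, 0.007, 0.716]
force: [0.3, -0.3, -0.2]
grip_width: 0.0467
```

step_arm:
  plan:
    - [[0,0,0,0],[0,0,0,0],[0,0,0,0],[0,0,0,0],[0,0,0,0],[0,0,0,0]]
  jaw: 1
  force: 40

```text
clock: 18.77
position: [0.6718, -0.0405, 0.3815]
tool_rot: [-3.138, 0.005, 0.716]
force: [2.5, 1.2, 6.8]
grip_width: 0.019
```

Run:
```python
from h import *
f=grab('wrist','w18'); o=bot.observe();print(o['position'],o['tool_rot'],o['grip_width'],o['force'])
a=grab('scene','s18')['pixels'][60:240,130:290]; cv2.imwrite('pics/s18c.png',cv2.resize(a,None,fx=3.3,fy=3.3,interpolation=cv2.INTER_CUBIC))
```

```text
[ 0.67176074 -0.04047326  0.38153095] [-3.13836823  0.00534325  0.71627664] 0.018863840201534574 [1.85725667 0.69897142 6.52676732]
```

View pics/w18.png

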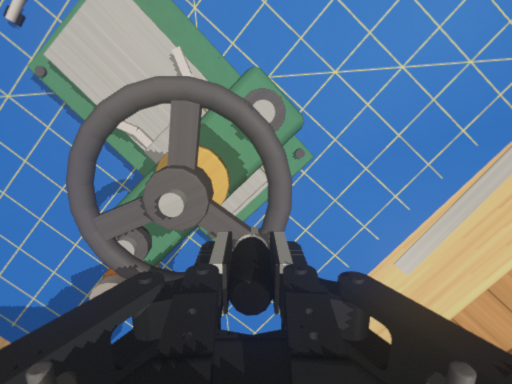

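View pics/s18c.png

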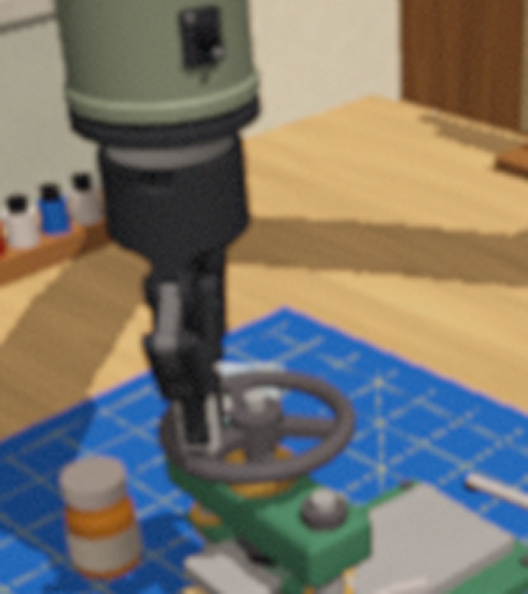

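```bash
cat > arc.py <<'E'
import sys
from h import *
C=np.array([.6245,-.050]);r=.0482
dq=float(sys.argv[1]);n=int(sys.argv[2])
o=bot.observe();p=o['position'];v=p[:2]-C;a=np.arctan2(v[1],v[0])
print(p,o['force'],'radius',np.linalg.norm(v),'az',a,'q mod',(2.012-a)%(2*np.pi))
rows=[]
for i in range(1,n+1):
    t=dq*i/n; X=C+r*np.array([np.cos(a-t),np.sin(a-t)])-p[:2]
    rows.append([round(100*X[0],2),round(100*X[1],2),round(-.191*t,2),0])
print(rows)
E
python3 arc.py 1.8 12
```

```text
[ 0.67176932 -0.04046674  0.3815296 ] [1.03587828 0.40571306 7.28487161] radius 0.048221066129078845 az 0.19901008925732352 q mod 1.8129899107426766
[[np.float64(0.09), np.float64(-0.72), -0.03, 0], [np.float64(0.07), np.float64(-1.44), -0.06, 0], [np.float64(-0.06), np.float64(-2.15), -0.09, 0], [np.float64(-0.29), np.float64(-2.83), -0.11, 0], [np.float64(-0.62), np.float64(-3.48), -0.14, 0], [np.float64(-1.04), np.float64(-4.06), -0.17, 0], [np.float64(-1.55), np.float64(-4.58), -0.2, 0], [np.float64(-2.13), np.float64(-5.01), -0.23, 0], [np.float64(-2.76), np.float64(-5.35), -0.26, 0], [np.float64(-3.44), np.float64(-5.6), -0.29, 0], [np.float64(-4.15), np.float64(-5.74), -0.32, 0], [np.float64(-4.87), np.float64(-5.77), -0.34, 0]]
```

step_arm:
  plan:
    - [[0.09,-0.72,-0.03,0],[0.07,-1.44,-0.06,0],[-0.06,-2.15,-0.09,0],[-0.29,-2.83,-0.11,0],[-0.62,-3.48,-0.14,0],[-1.04,-4.06,-0.17,0],[-1.55,-4.58,-0.2,0],[-2.13,-5.01,-0.23,0],[-2.76,-5.35,-0.26,0],[-3.44,-5.6,-0.29,0],[-4.15,-5.74,-0.32,0],[-4.87,-5.77,-0.34,0]]

```text
clock: 19.87
position: [0.6227, -0.0937, 0.3785]
tool_rot: [-3.133, 0.0, 0.721]
force: [4.4, 29.1, -6.4]
grip_width: 0.0186
```

```bash
python3 arc.py 1.8 12
python3 - <<'E'
from h import *
a=grab('scene','s19')['pixels'][60:290,130:290]; cv2.imwrite('pics/s19c.png',cv2.resize(a,None,fx=2.6,fy=2.6,interpolation=cv2.INTER_CUBIC))
E
```

```text
[ 0.62274376 -0.09369896  0.37850635] [ 4.35301259 29.07608634 -6.36081058] radius 0.04373423562897016 az -1.610964173215978 q mod 3.622964173215978
[[np.float64(-0.74), np.float64(-0.36), -0.03, 0], [np.float64(-1.43), np.float64(-0.17), -0.06, 0], [np.float64(-2.09), np.float64(0.12), -0.09, 0], [np.float64(-2.7), np.float64(0.5), -0.11, 0], [np.float64(-3.25), np.float64(0.98), -0.14, 0], [np.float64(-3.72), np.float64(1.53), -0.17, 0], [np.float64(-4.1), np.float64(2.14), -0.2, 0], [np.float64(-4.38), np.float64(2.81), -0.23, 0], [np.float64(-4.57), np.float64(3.5), -0.26, 0], [np.float64(-4.64), np.float64(4.22), -0.29, 0], [np.float64(-4.61), np.float64(4.94), -0.32, 0], [np.float64(-4.47), np.float64(5.65), -0.34, 0]]
```

View pics/s19c.png

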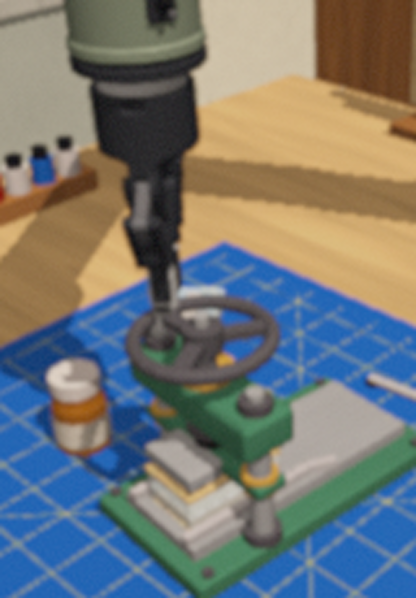

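```bash
sed -i 's/^C=.*/C=np.array([float(sys.argv[3]),float(sys.argv[4])]);r=.0480/' arc.py; sed -i 's/rows.append(.*/rows.append([float(round(100*X[0],1)),float(round(100*X[1],1)),round(-.191*t,2),0])/' arc.py; python3 arc.py 0.9 7 .624 -.0465
```

```text
[ 0.62187443 -0.09362185  0.37846102] [-0.27626945 28.85282113 -5.27247993] radius 0.04716976722494286 az -1.615873674230217 q mod 3.627873674230217
[[-0.6, -0.0, -0.02, 0], [-1.2, 0.1, -0.05, 0], [-1.8, 0.4, -0.07, 0], [-2.3, 0.6, -0.1, 0], [-2.8, 1.0, -0.12, 0], [-3.3, 1.4, -0.15, 0], [-3.7, 1.9, -0.17, 0]]
```

step_arm:
  plan:
    - [[-0.6,0,-0.02,0],[-1.2,0.1,-0.05,0],[-1.8,0.4,-0.07,0],[-2.3,0.6,-0.1,0],[-2.8,1.0,-0.12,0],[-3.3,1.4,-0.15,0],[-3.7,1.9,-0.17,0]]

```text
clock: 20.5
position: [0.585, -0.0742, 0.3769]
tool_rot: [-3.134, -0.002, 0.721]
force: [12.7, 4.6, -12.6]
grip_width: 0.0187
```

```bash
python3 arc.py 0.9 7 .624 -.0465
python3 - <<'E'
from h import *
a=grab('wrist','w20')
E
```

```text
[ 0.58502076 -0.07422096  0.37687566] [ 12.7367876    4.6055236  -12.55450229] radius 0.04783129262545039 az -2.5234077198499953 q mod 4.535407719849996
[[-0.3, 0.5, -0.02, 0], [-0.6, 1.1, -0.05, 0], [-0.8, 1.7, -0.07, 0], [-0.9, 2.3, -0.1, 0], [-0.9, 2.9, -0.12, 0], [-0.8, 3.5, -0.15, 0], [-0.7, 4.1, -0.17, 0]]
```

View pics/w20.png

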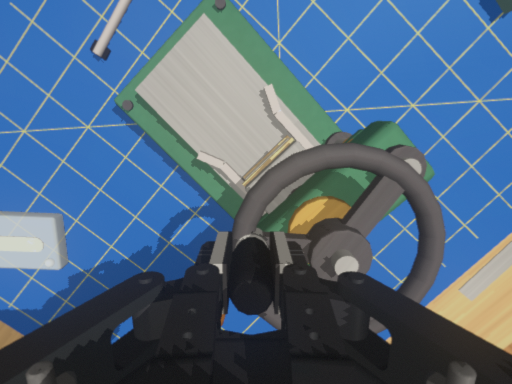

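step_arm:
  plan:
    - [[-0.3,0.5,-0.08,0],[-0.6,1.1,-0.12,0],[-0.8,1.7,-0.15,0],[-0.9,2.3,-0.18,0],[-0.9,2.9,-0.2,0],[-0.8,3.5,-0.23,0],[-0.7,4.1,-0.25,0]]

```text
clock: 21.13
position: [0.5772, -0.0321, 0.3749]
tool_rot: [-3.134, -0.001, 0.722]
force: [1.4, -3.9, 7.3]
grip_width: 0.0189
```

```bash
python3 arc.py 0.9 7 .624 -.0465
```

```text
[ 0.5772444  -0.03207109  0.37488454] [ 1.36479885 -3.94930736  7.31158656] radius 0.04893137777872888 az 2.842262107423222 q mod 5.4529231997563645
[[0.3, 0.5, -0.02, 0], [0.6, 1.1, -0.05, 0], [1.0, 1.6, -0.07, 0], [1.4, 2.0, -0.1, 0], [1.9, 2.4, -0.12, 0], [2.4, 2.8, -0.15, 0], [2.9, 3.0, -0.17, 0]]
```

step_arm:
  plan:
    - [[0.3,0.5,-0.02,0],[0.6,1.1,-0.05,0],[1.0,1.6,-0.07,0],[1.4,2.0,-0.1,0],[1.9,2.4,-0.12,0],[2.4,2.7,-0.15,0],[2.9,2.9,-0.17,0]]

```text
clock: 21.72
position: [0.6056, -0.0011, 0.3733]
tool_rot: [-3.131, 0.0, 0.724]
force: [-7.8, 9.6, 4.1]
grip_width: 0.0187
```

```bash
python3 arc.py 0.7 6 .624 -.0465;  python3 - <<'E'
from h import *
b=grab('scene','s21')['pixels']
a=b[225:285,175:235]; cv2.imwrite('pics/s21c.png',np.hstack([cv2.resize(a,(400,400),interpolation=cv2.INTER_CUBIC),cv2.resize(b[130:250,140:260],(400,400),interpolation=cv2.INTER_CUBIC)]))
E
```

```text
[ 0.60564297 -0.00111306  0.37325336] [-7.75589218  9.63522015  4.12783934] radius 0.04895870461939907 az 1.9551382633649879 q mod 0.05686173663501215
[[0.6, 0.1, -0.02, 0], [1.1, 0.2, -0.04, 0], [1.7, 0.3, -0.07, 0], [2.2, 0.2, -0.09, 0], [2.8, 0.2, -0.11, 0], [3.3, 0.0, -0.13, 0]]
```

View pics/s21c.png

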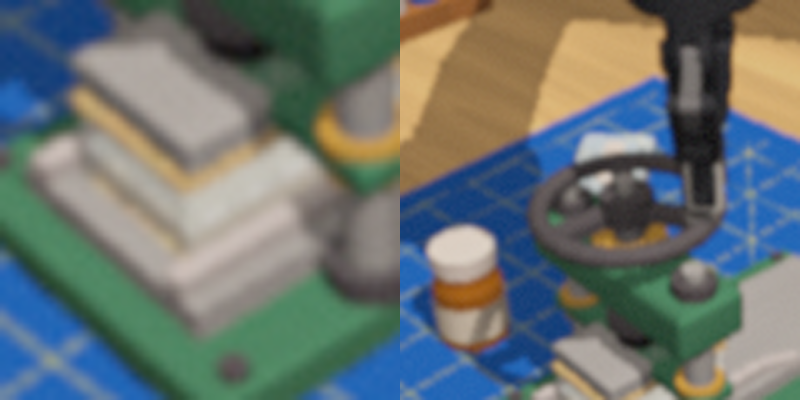

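```bash
cat > plat.py <<'E'
import sys
from h import *
g=lambda n: cv2.cvtColor(cv2.imread('pics/%s.png'%n),cv2.COLOR_BGR2GRAY).astype(np.float32)
ref=sys.argv[1]
R=g(ref)
# platen end patch in ref
x0,y0,x1,y1=[int(v) for v in sys.argv[2].split(',')]
T=R[y0:y1,x0:x1]
for n in sys.argv[3:]:
    I=g(n); best=None
    up=8
    A=cv2.resize(I[y0-8:y1+8,x0-8:x1+8],None,fx=up,fy=up,interpolation=cv2.INTER_CUBIC)
    B=cv2.resize(T,None,fx=up,fy=up,interpolation=cv2.INTER_CUBIC)
    m=cv2.matchTemplate(A,B,cv2.TM_CCOEFF_NORMED);_,v,_,l=cv2.minMaxLoc(m)
    print(n,'dx %.2f dy %.2f  score %.3f'%(l[0]/up-8,l[1]/up-8,v))
E
python3 plat.py s21 186,231,212,251 s9 s15 s16 s18 s19 s21
python3 - <<'E'
from h import *
s=grab('scene')
o=np.array([.6245+.04,-.05-.0,.075]);print(proj(s,[o,o-[0,0,.001]]), )
E
```

```text
s9 dx 0.12 dy -3.12  score 0.764
s15 dx -0.25 dy -2.75  score 0.892
s16 dx -0.25 dy -2.75  score 0.892
s18 dx -0.25 dy -2.75  score 0.897
s19 dx -0.12 dy -1.50  score 0.950
s21 dx 0.00 dy 0.00  score 0.999
[[197.37070083 241.66344968]
 [197.414479   242.02701573]]
```

```bash
for b in 184,228,210,243 184,230,200,242 190,232,214,246; do echo $b; python3 plat.py s21 $b s15 s18 s19 s21; done
```

```text
184,228,210,243
s15 dx -0.38 dy -3.12  score 0.954
s18 dx -0.38 dy -3.00  score 0.956
s19 dx -0.12 dy -1.62  score 0.975
s21 dx 0.00 dy 0.00  score 1.000
184,230,200,242
s15 dx -0.75 dy -3.25  score 0.912
s18 dx -0.62 dy -3.12  score 0.915
s19 dx -0.38 dy -1.75  score 0.953
s21 dx 0.00 dy 0.00  score 0.999
190,232,214,246
s15 dx -0.38 dy -3.00  score 0.977
s18 dx -0.50 dy -3.00  score 0.976
s19 dx -0.25 dy -1.75  score 0.985
s21 dx 0.00 dy 0.00  score 0.999
```

step_arm:
  plan:
    - [[0.6,0.1,-0.02,0],[1.1,0.2,-0.04,0],[1.7,0.2,-0.07,0],[2.2,0.2,-0.09,0],[2.8,0.1,-0.11,0],[3.3,-0.1,-0.13,0]]

```text
clock: 22.32
position: [0.6394, -0.0005, 0.3719]
tool_rot: [-3.13, -0.002, 0.725]
force: [0.2, 8.6, -0.7]
grip_width: 0.0186
```

```bash
python3 -c "
from h import *
grab('scene','s22')"; python3 arc.py 0.35 4 .624 -.0465; for b in 184,228,210,243 184,230,200,242 190,232,214,246; do python3 plat.py s21 $b s22; done
```

```text
[ 0.64012596 -0.00083256  0.37187796] [ 3.17447369  8.09182388 -1.69580074] radius 0.048430999184726965 az 1.2313471421950262 q mod 0.7806528578049738
[[0.4, -0.2, -0.02, 0], [0.7, -0.4, -0.03, 0], [1.1, -0.6, -0.05, 0], [1.4, -0.9, -0.07, 0]]
s22 dx 0.12 dy 0.50  score 0.995
s22 dx 0.25 dy 0.50  score 0.991
s22 dx 0.12 dy 0.50  score 0.995
```

step_arm:
  plan:
    - [[0.4,-0.2,-0.02,0],[0.7,-0.4,-0.03,0],[1.1,-0.6,-0.05,0],[1.4,-0.9,-0.07,0],[1.4,-0.9,-0.07,0]]

```text
clock: 22.78
position: [0.655, -0.0099, 0.3712]
tool_rot: [-3.13, -0.005, 0.724]
force: [6.6, 5.3, -1.5]
grip_width: 0.0185
```

```bash
python3 -c "
from h import *
grab('scene','s23')"; python3 arc.py 0.35 4 .624 -.0465; for b in 184,228,210,243 184,230,200,242 190,232,214,246; do python3 plat.py s21 $b s23; done
```

```text
[ 0.65488194 -0.00987555  0.37123433] [ 6.5848896   5.5926535  -3.47192634] radius 0.04790662246780209 az 0.8702600038910775 q mod 1.1417399961089225
[[0.3, -0.3, -0.02, 0], [0.6, -0.6, -0.03, 0], [0.9, -0.9, -0.05, 0], [1.1, -1.3, -0.07, 0]]
s23 dx 0.12 dy 0.62  score 0.995
s23 dx 0.25 dy 0.62  score 0.990
s23 dx 0.25 dy 0.75  score 0.996
```

step_arm:
  plan:
    - [[0.3,-0.3,-0.02,0],[0.6,-0.6,-0.04,0],[0.9,-0.9,-0.06,0],[1.1,-1.3,-0.08,0],[1.1,-1.3,-0.08,0]]

```text
clock: 23.25
position: [0.6664, -0.0242, 0.3704]
tool_rot: [-3.131, -0.005, 0.723]
force: [0.2, -2.7, 3.5]
grip_width: 0.0186
```

```bash
python3 -c "
from h import *
grab('scene','s24')"; python3 arc.py 0.35 4 .624 -.0465; for b in 184,228,210,243 184,230,200,242 190,232,214,246; do python3 plat.py s21 $b s23 s24; done
```

```text
[ 0.66626198 -0.02409743  0.37043456] [ 0.57362131 -2.28956251  2.49787697] radius 0.04783251953766744 az 0.48742735785531177 q mod 1.5245726421446881
[[0.2, -0.4, -0.02, 0], [0.3, -0.8, -0.03, 0], [0.5, -1.2, -0.05, 0], [0.5, -1.6, -0.07, 0]]
s23 dx 0.12 dy 0.62  score 0.995
s24 dx 0.12 dy 0.62  score 0.994
s23 dx 0.25 dy 0.62  score 0.990
s24 dx 0.25 dy 0.62  score 0.991
s23 dx 0.25 dy 0.75  score 0.996
s24 dx 0.25 dy 0.75  score 0.995
```

```bash
python3 arc.py 1.08 10 .624 -.0465
```

```text
[ 0.66626198 -0.02409743  0.37043456] [ 0.57362131 -2.28956251  2.49787697] radius 0.04783251953766744 az 0.48742735785531177 q mod 1.5245726421446881
[[0.2, -0.5, -0.02, 0], [0.4, -1.0, -0.04, 0], [0.5, -1.5, -0.06, 0], [0.6, -2.0, -0.08, 0], [0.6, -2.5, -0.1, 0], [0.5, -3.0, -0.12, 0], [0.4, -3.5, -0.14, 0], [0.2, -4.0, -0.17, 0], [0.0, -4.5, -0.19, 0], [-0.2, -4.9, -0.21, 0]]
```

step_arm:
  plan:
    - [[0.2,-0.5,-0.02,0],[0.4,-1.0,-0.04,0],[0.5,-1.5,-0.06,0],[0.6,-2.0,-0.08,0],[0.6,-2.5,-0.1,0],[0.5,-3.0,-0.12,0],[0.4,-3.5,-0.14,0],[0.2,-4.0,-0.17,0],[0,-4.5,-0.19,0],[-0.3,-4.9,-0.21,0],[-0.3,-4.9,-0.21,0]]

```text
clock: 24.22
position: [0.6629, -0.0736, 0.3683]
tool_rot: [-3.13, -0.005, 0.723]
force: [-7.2, 2.2, 5.7]
grip_width: 0.0186
```

```bash
python3 -c "
from h import *
grab('scene','s25')"; python3 arc.py 0.1 1 .624 -.0465; for b in 184,228,210,243 190,232,214,246; do python3 plat.py s21 $b s23 s24 s25; done
```

```text
[ 0.6629174  -0.0734814   0.36832279] [-7.1775927   2.9316721   5.04540181] radius 0.04735567136251565 az -0.6062146302160506 q mod 2.6182146302160505
[[-0.2, -0.4, -0.02, 0]]
s23 dx 0.12 dy 0.62  score 0.995
s24 dx 0.12 dy 0.62  score 0.994
s25 dx 0.25 dy 0.75  score 0.990
s23 dx 0.25 dy 0.75  score 0.996
s24 dx 0.25 dy 0.75  score 0.995
s25 dx 0.38 dy 0.88  score 0.994
```

step_arm:
  plan:
    - [[0,0,0,0],[0,0,0,0],[0,0,0,0],[0,0,0,0],[0,0,1.5,0],[0,0,4,0],[0,0,7,0],[0,0,9,0],[0,0,9,0]]
  jaw: 0.45

```text
clock: 25.02
position: [0.6634, -0.0731, 0.4628]
tool_rot: [-3.134, -0.008, 0.723]
force: [0.2, 0.2, 0.8]
grip_width: 0.0473
```

step_arm:
  plan:
    - [[-3,-1,0,0],[-6,-4,0,0],[-9,-7,0,0],[-12,-10,0,0],[-15,-13,0,0],[-17,-16,0,0],[-19,-19,0,0],[-20,-22,0,0],[-20,-24,0,0],[-20,-24,0,0]]

```text
clock: 25.85
position: [0.4619, -0.3179, 0.4621]
tool_rot: [-3.135, -0.007, 0.716]
force: [-1.0, 0.6, 0.5]
grip_width: 0.0471
```

```bash
python3 - <<'E'
from h import *
a=grab('top','t26')['pixels'];b=grab('scene','s26')['pixels'];print(bot.observe()['position'],bot.observe()['force'])
cv2.imwrite('pics/f26.png',np.hstack([cv2.resize(a[80:160,230:320],(450,400),interpolation=cv2.INTER_CUBIC),cv2.resize(b[225:285,175:235],(350,350),interpolation=cv2.INTER_CUBIC)[:,:].copy() if 0 else cv2.resize(b[200:290,165:244],(350,400),interpolation=cv2.INTER_CUBIC)]))
E
for b in 184,228,210,243 190,232,214,246; do python3 plat.py s21 $b s24 s26; done
```

```text
[ 0.46320844 -0.31365752  0.46234186] [ 0.22661749 -0.14271234 -0.19977883]
s24 dx 0.12 dy 0.62  score 0.994
s26 dx 0.25 dy 0.75  score 0.991
s24 dx 0.25 dy 0.75  score 0.995
s26 dx 0.12 dy 0.75  score 0.989
```

View pics/f26.png

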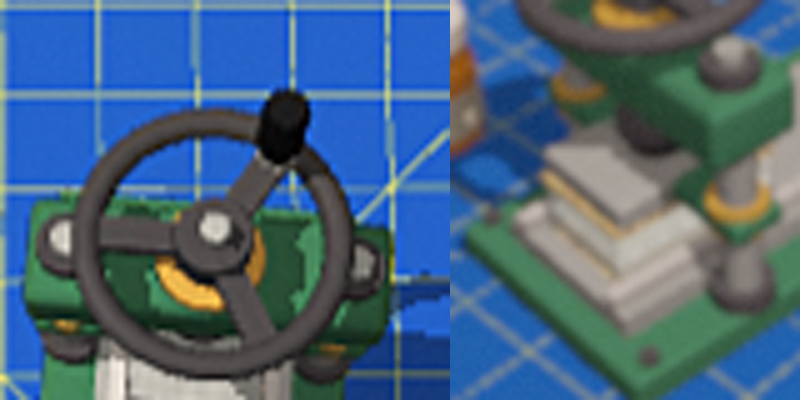

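View pics/t26.png

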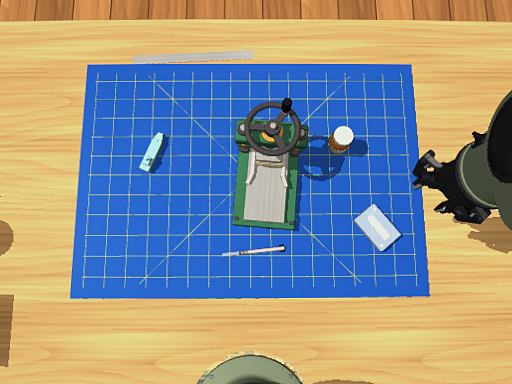

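Run:
```python
from h import *
t=grab('top')
g=onz(t,[(287.4,101.3)],.231)[0]
for C in ([.6245,-.05],[.6237,-.0501]):
    v=g[:2]-C;a=np.arctan2(v[1],v[0]);print(g,np.linalg.norm(v),a,'q',2.012-a+6.283)
# spoke direction: hub top (214,227) to grip base
```

```text
[ 0.66442889 -0.07697068  0.231     ] 0.04818437100764025 -0.5940710304698211 q 8.889071030469822
[ 0.66442889 -0.07697068  0.231     ] 0.04879421781271599 -0.5831953833322602 q 8.87819538333226
```

```bash
python3 -c "
from h import *
print(bot.job_done())"
```

```text
the job is handed in; nothing more can be done
None
```

The mould is in the recess with the platen bearing on it, about a quarter turn past contact, and I handed the job in at about 26 s of the 72 s allowed. No verdict comes back on hand-in.

**What I did**
- **Loading:** I gripped the mould across its width, set it on the bed, and slid it between the rails in two grips. The moves don't allow the tool to lean back, so I pushed it home with the back of the open front finger instead. It ran up against a stop at about 13 N.
- **Winding:** I wound the wheel by its grip from about 1.8 to about 8.9 rad, then let go and moved the arm clear.

**What the last checks showed**
- **Mould seated:** Comparing two wrist views, the mould's underside was about 14 mm below the rail tops. I expected 13 mm if it had dropped and 8 mm if it had not. Its rear face was vertical.
- **Contact:** In the scene camera the platen stopped moving at about 7.3 rad, which agrees with the bed height I felt when setting the mould down.
- **Tightness:** After I let go, the top camera put the wheel at 8.88 to 8.89 rad. That is about 1.57 rad past contact, or roughly 3 mm of spring compression.
- **Other things on the bench:** The half mould, jar, ship and knife look unmoved in the last top view, though I only compared them by eye.

**What disagreed**
- The wrist camera read heights about 4 mm low and was several millimetres off sideways. I used it only for relative measurements.
- My first estimate of the screw axis was about 3.5 mm off, which put about 29 N sideways on the grip during the first stretch of winding. I corrected it for the rest.
- The last platen readings shifted by about 0.1 pixel (0.3 mm) after contact, which I took as image noise.

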